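# Pack the soil tester away, close the case and throw its draw latch

### The job

Put the yellow soil tester back into the front nest of its green case with its wide head to the left as seen from the robot, and press down whatever is not fully home in its nest, so that nothing stands above the rim. Then close the lid (never use the lid to push anything down), flip the wire bail over the keeper on the lid and push the latch lever down past its toggle point until it lies against the case. Leave the flower pot, the seedling tray and the watering can where they are.

Things in the scene. Friction and masses are not known exactly. Their poses are not given: they have to be found in the camera images.
- case: Open green case, fixed; 150 mm deep (x), 270 wide (y), rim 77 above the table, walls 5. Origin: centre of its underside. Axes: -x front (faces the robot, has the latch), +y left, z up; 'case x, z' below are mm in this frame. Foam bed, top z = 50, with two rows (front x = -29, back x = +29) of channels along y, 54 wide, floor z = 34, and three nests with sprung jaws.
- tester_nest (a point): Where the tester's mid point belongs when home (case x = -29, y = -15, z = 51; case axes; head to +y; 4 mm play each way along y). Its jaws stand 34 mm to either side along y (20 mm long): round beads, radius 5, centres at z = 61, 30 mm gap across x. A 34 mm barrel laid on them perches with its axis at about z = 70 (top 10 above the rim): its weight will not take it in.
- right_nest (a point): Home of the middle of a bottle's barrel, back row right (case x = 29, y = -80, z = 51), jaws alike. In every nest it takes some 8 to 13 N straight down on the middle of the barrel to push a perched thing 19 mm through the jaws, until it stops hard on the channel floor (axis z = 51, top z = 68).
- left_nest (a point): The same for the back row's left nest (case x = 29, y = 36, z = 51).
- pen_mid (a point): Middle of the tester's barrel, on its axis. Pen-type soil tester, 120 g, 170 mm: round yellow barrel, diameter 34, with black cap, from here 70 mm to -y; wide yellow head (40 wide in x, 34 thick, display on top) from 50 to 100 mm along +y. z up. Lies flat on the table, axis 17 up; pressed off centre it can roll on the jaws, press the head flat then. Grasp it across the barrel here.
- amber_bottle_mid (a point): Middle of the barrel of the lying amber bottle, on its axis: 70 g, barrel diameter 34, 66 long, white cap, 100 mm overall, y towards the cap. Lies in either back nest; see whether it is home (axis at z = 51) or only perched on the jaws (about z = 70).
- red_bottle_mid (a point): The same point of the red bottle, same shape, in the other back nest; home or perched likewise.
- lid (a joint): Lid angle, rad: 0 closed, starts at 1.64 to 1.76 (upright, leaning back a little). Stiff hinge: stays where it is left, takes 2 to 5 N at its free edge. Latched, it squeezes the seal and reads slightly below 0.
- lid_hinge (a point): Lid hinge axis (along case y) at the middle of the rear rim: case x = 75, z = 77.5. The lid is a slab reaching 150 mm from it, 270 wide, 27.5 thick; closed, its outer face (then the top) is at z = 105. Open, the outer face looks away from the robot.
- lid_edge (a point): Middle of the lid's outer front edge: closed at case x = -75, z = 105; open, it is the lid's highest edge, on its rear side.
- lever (a joint): Latch lever angle, rad: 0 hanging flat against the case front (latched), grows as the tip swings out and up, starts at 1.78 to 2 (sticking out, rising a little). Stays where it is left. With the bail hooked it turns stiff from about 0.9 (to some 15 N near the tip), then goes over centre near 0.15 and stays at 0.
- lever_pivot (a point): Pivot axis of the lever (along case y): case x = -84, z = 66. The lever is a steel plate, 26 to 32 wide, 4 thick, 45 from pivot to tip; its outer face (upper face when it sticks out) is parallel to and 6 mm outside the line from pivot to tip.
- lever_tip (a point): Middle of the lever's tip, 45 mm from the pivot.
- bail_bar (a point): Middle of the bail's crossbar: steel, 6 mm round, 42 long along case y, on two arms 36 long that turn freely on the lever 16 mm from its pivot. Starts on a stop, leaning out from upright by 2.45 rad less the lever's angle. Pushed past upright towards the closed lid it falls by itself against the lid's front, behind the keeper's lip, and sinks into the keeper as the lever is lowered.
- keeper (a point): Where the crossbar's middle belongs in the keeper, a 26 mm wide steel hook, open upward, on the lid's front: lid closed, case x = -83, z = 88. The lip's outside is 14 mm in front of the lid's face, its top 5 mm above this point.
- flower_pot: Terracotta pot with a seedling, 86 mm diameter, 75 high (150 with the plant), origin at the underside. Leave it alone.
- seed_tray: Brown tray of six cells with seedlings, 170 x 130 x 50 mm, origin at the underside. Leave it alone.
- watering_can: Straw-coloured watering can, 100 mm diameter, 165 high, spout along its +y to 130 mm, origin at the underside. Leave it alone.
There are look-alikes about, which are no part of the job. What is shaped like the part that bears amber_bottle_mid but black or turquoise is not meant.

How it is judged (in metres and radians):
On the way, in this order (a step that is already met when the one before it is completed fails the run):
1. with the lid still open, the tester and both bottles are fully home in their nests, nothing above the rim (x of pen_mid in the frame of case between -0.035 and -0.023 m and y of pen_mid in the frame of case between -0.023 and -0.007 m and z of pen_mid in the frame of case between 0.045 and 0.0545 m and angle between the y axis of each of pen_mid, amber_bottle_mid, red_bottle_mid and the y axis of case, either way round below 0.05 rad and x of amber_bottle_mid in the frame of case between 0.023 and 0.035 m and z of amber_bottle_mid in the frame of case between 0.045 and 0.0545 m and x of red_bottle_mid in the frame of case between 0.023 and 0.035 m and z of red_bottle_mid in the frame of case between 0.045 and 0.0545 m and value of joint lid above 0.8 rad), for 0.2 s.
2. the lid is closed on the loaded case, the latch not yet thrown (x of pen_mid in the frame of case between -0.035 and -0.023 m and y of pen_mid in the frame of case between -0.023 and -0.007 m and z of pen_mid in the frame of case between 0.045 and 0.0545 m and angle between the y axis of each of pen_mid, amber_bottle_mid, red_bottle_mid and the y axis of case, either way round below 0.05 rad and x of amber_bottle_mid in the frame of case between 0.023 and 0.035 m and z of amber_bottle_mid in the frame of case between 0.045 and 0.0545 m and x of red_bottle_mid in the frame of case between 0.023 and 0.035 m and z of red_bottle_mid in the frame of case between 0.045 and 0.0545 m and value of joint lid below 0.03 rad and value of joint lever above 0.5 rad), for 0.1 s.
3. the bail is hooked on the keeper and the lever thrown (value of joint lever below 0.08 rad and distance between bail_bar and keeper below 0.006 m and value of joint lid below 0.01 rad), for 0.2 s.
At the end, for the whole second after the job is handed in: Tester and both bottles home in their nests (axis 45 to 54.5 mm up, within 6 mm across and 0.05 rad; tester's mid point within 8 mm along its nest) and at rest; lid shut (below 0.01 rad), crossbar in the keeper (within 6 mm), lever down (below 0.08 rad) (all of step 3 and x of pen_mid in the frame of case between -0.035 and -0.023 m and y of pen_mid in the frame of case between -0.023 and -0.007 m and z of pen_mid in the frame of case between 0.045 and 0.0545 m and angle between the y axis of each of pen_mid, amber_bottle_mid, red_bottle_mid and the y axis of case, either way round below 0.05 rad and x of amber_bottle_mid in the frame of case between 0.023 and 0.035 m and z of amber_bottle_mid in the frame of case between 0.045 and 0.0545 m and x of red_bottle_mid in the frame of case between 0.023 and 0.035 m and z of red_bottle_mid in the frame of case between 0.045 and 0.0545 m and linear speed of pen below 0.02 m/s); the robot touches nothing.
It fails at once if the lid is pressed (over 3 N) on the tester or a bottle (contact force between lid and pen above 3 N or contact force between lid and amber_bottle above 3 N or contact force between lid and red_bottle above 3 N).
It fails at once if the flower pot, the seedling tray or the watering can is moved more than 30 mm (distance of any of flower_pot, seed_tray, watering_can from where it was at the start of the episode above 0.03 m).
It also fails if it takes over 67 s, if anything falls off the work surface, if the arm or the gripper's body presses on something with over 40 N, if the wrist force passes 120 N, or if a joint passes its speed limit or range.

### The arm

A 6-joint arm with a two-finger parallel gripper is mounted at the origin on the work surface. World frame = base frame: x ahead of the robot, y to its left, z up, the work surface at z = 0. Lengths are in m, angles in degrees, forces in N, time in s.
With the tool pointing down it reaches from about 0.225 to 0.725 m from the base axis. Payload 3.1 kg.
Tool frame: the origin (TCP) lies between the finger pads; the fingertips stand 8 mm ahead of it and the grasp point (between the pads) lies 11 mm behind it; z points along the fingers, y is the direction in which the jaws open and shut (so a half turn about z gives the same grasp; the last joint's range is limited). The gripper opens to 85 mm and grips with 20 to 120 N. Pads are 22 mm wide; open, the fingers measure 114 mm over their backs; the gripper's body (76 mm by 85 mm) begins 54 mm behind the grasp point. The pads swing forward as they close: fully open they stand 13 mm farther back than shut.
Start: joints at [-77.338, 2.75, 5.684, 92.934, 0, 82.678], TCP at [0.179, -0.493, 0.208] pointing down, gripper open.
Joint ranges: [-166.93, 166.93], [-56.73, 111.36], [-69.38, 81.34], [-121.58, 131.49], [-85.45, 84.26], [-180, 180]. Speed limits (degrees/s): [159.86, 159.86, 180, 180, 180, 180].

### API

Orientations are given as a 3x3 rotation matrix whose columns are the frame's x, y, z axes.
In Python, from rig import monitor, viewer, finish_job gives the robot as it stands.
- The arm moves only by the tool step_arm, never from a script. Its argument "commands" is a list of rows, each a list of 6 numbers: the shift along the tool's x, y, z in m, then the turn, a rotation vector about the tool's x, y, z in degrees. A call has 1 to 10 rows; each row shifts and turns the commanded pose from where the row before left it, along the tool's axes as they then stand; what a row does not reach is not made up. A row lasts 1/8 s, in which the tool goes at most 62.5 mm and 10.7 degrees, less where a joint would pass 70% of its speed; a pose out of reach is approached as far as the arm can. A call is refused whole if a number of a shift passes 0.0625 or a number of a turn 10.7, either way. A call with a gripper value outside its range is refused whole. "jaw" is the finger opening in m, from 0 to 0.0854, set as the call begins (left out, the last holds). The fingers move at their own pace and stop on an object; "force" is the grip in N (left out, the last holds). Time passes only in rows, so rows that do not move let the fingers close. It gives the time, the measured TCP pose, the force and the opening at its end, in the units of the state.
- monitor.state(): the state, without advancing time (a new reading comes with each control period).
- viewer.snapshot(name): name is "side" or "top"; returns a dict with "color" (420x560x3 uint8, red, green, blue), "intrinsics" (3x3 intrinsics, pixels), "rvec" (rotation vector, rad) and "tvec" (3), from world to camera coordinates, as OpenCV has them. Camera axes: x right, y down, z forward; pixel columns grow to the right and rows downward; lengths in m; the calibration is good to about 2 mm. A picture is of the moment at which its call begins. There is no depth.
- finish_job(): hands the job in, once; it reports no verdict.
The state is a dict: "time_s": time; "joint_positions": joint angles; "qvel": joint speeds; "joint_torque": joint torques, N m; "position": TCP position; "ee_rot": TCP orientation; "contact_force": force on the tool from outside, world axes, zero at the start; "ft_torque": the same for the moment, N m; "grip_width": finger opening in m.
Only numpy, scipy, OpenCV 4.12 (cv2) and the standard library are available. Lean on these libraries where they do the work, as an engineer would, in place of code of your own. Each camera call takes 0.05 s, during which the arm holds its last target.

## Working session

There is one attempt and no reset: what is moved stays moved. The work goes in short steps, Python scripts to look and compute and a tool call to move; the robot and the scene stay as the last step left them, time stands still between calls to the robot, and variables do not carry over. Pictures are saved under pics/ and viewed, and the job is handed in when it is done.

Besides the shell and the picture viewer there is one more tool, called after "Emit:" as name([rows], argument=value, ...), one row to a line, values as JSON. step_arm: Moves the arm, as the interface text tells. Its arguments: {"type":"object","properties":{"commands":{"type":"array","items":{"type":"array","items":{"type":"number"}}},"jaw":{"type":"number"},"force":{"type":"number"}},"required":["commands"]}

```bash
ls; mkdir -p pics; cat > h.py <<'E'
import numpy as np, cv2, sys
from rig import monitor, viewer, finish_job
def snap(n, f):
    s=viewer.snapshot(n); cv2.imwrite('pics/'+f+'.png', s['color'][:,:,::-1]); 
    np.savez('pics/'+f+'.npz', K=s['intrinsics'],r=s['rvec'],t=s['tvec'])
    return s
def cam(f):
    d=np.load('pics/'+f+'.npz'); return d['K'],cv2.Rodrigues(d['r'])[0],d['t'].ravel()
def ray(f,u,v):
    K,R,t=cam(f); d=R.T@np.linalg.inv(K)@np.array([u,v,1.]); return -R.T@t, d/np.linalg.norm(d)
def atz(f,u,v,z):
    c,d=ray(f,u,v); return c+d*(z-c[2])/d[2]
def proj(f,P):
    K,R,t=cam(f); p=K@(R@np.asarray(P,float).T+t[:,None]) if np.ndim(P)>1 else K@(R@np.asarray(P,float)+t)
    return (p[:2]/p[2]).T
def tri(f1,p1,f2,p2):
    c1,d1=ray(f1,*p1);c2,d2=ray(f2,*p2)
    A=np.array([d1,-d2]).T; s=np.linalg.lstsq(A,c2-c1,rcond=None)[0]
    a=c1+d1*s[0];b=c2+d2*s[1]; return (a+b)/2,np.linalg.norm(a-b)
def crop(f,x0,y0,x1,y1,k,o):
    im=cv2.imread('pics/'+f+'.png')[y0:y1,x0:x1]; cv2.imwrite('pics/'+o+'.png',cv2.resize(im,None,fx=k,fy=k,interpolation=cv2.INTER_CUBIC))
E
python3 - <<'E'
from h import *
np.set_printoptions(precision=4,suppress=True)
snap('side','s0'); snap('top','t0')
for f in('s0','t0'):
    K,R,t=cam(f); print(K.ravel(), -R.T@t, R[2])
print(monitor.state())
E
```

```text
pics
[416.0848   0.     276.6586   0.     416.0848 210.9353   0.       0.
   1.    ] [0.1101 0.5661 0.8964] [ 0.4264 -0.4898 -0.7605]
[518.1947   0.     283.8899   0.     518.1947 203.1779   0.       0.
   1.    ] [0.5013 0.0447 1.2952] [ 0.0417  0.0074 -0.9991]
{'time_s': 0.1, 'joint_positions': array([-77.3385,   2.7888,   5.6004,  92.9345,  -0.0004,  82.6783]), 'qvel': array([-0.0174, -0.0594,  0.2222, -0.0092,  0.0075,  0.1267]), 'joint_torque': array([  0.0028, -33.9851,  32.0936,   0.0159,  -0.0002,   0.    ]), 'position': array([ 0.1793, -0.4928,  0.2071]), 'ee_rot': array([[ 0.9398,  0.3417, -0.0005],
       [ 0.3417, -0.9398,  0.0021],
       [ 0.0003, -0.0021, -1.    ]]), 'contact_force': array([ 0.2804,  0.039 , -1.2309]), 'ft_torque': array([ 0.0115,  0.0805, -0.0251]), 'grip_width': 0.08513283012278881}
```

View pics/s0.png

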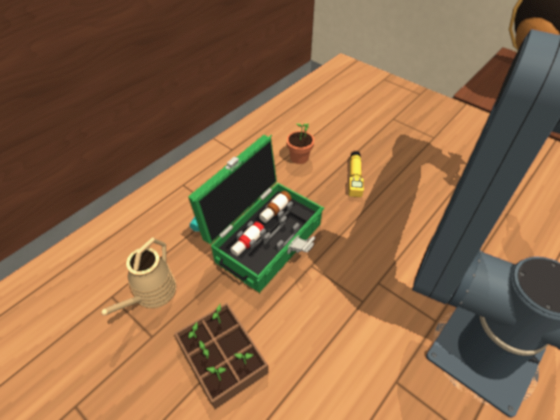

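View pics/t0.png

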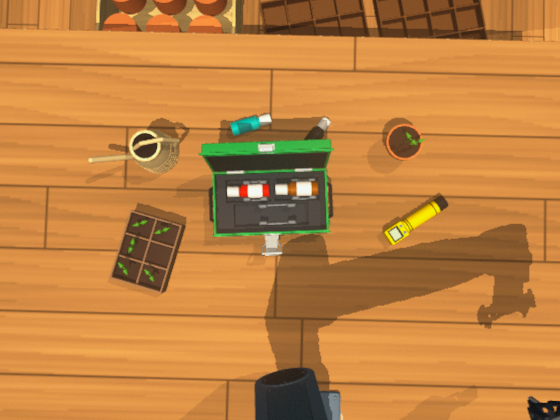

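The case is around (270,190) in the top view, with the tester at (415,220) right of it. Red and amber bottles are in the back row at (250,190) and (302,188). The turquoise and black ones behind the case are look-alikes. I'll enlarge both views.

```bash
python3 - <<'E'
from h import *
crop('t0',195,130,345,265,5,'t0c'); crop('t0',370,180,460,255,8,'t0p'); crop('s0',180,130,380,290,4,'s0c')
E
```

```text
(no output)
```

View pics/t0c.png

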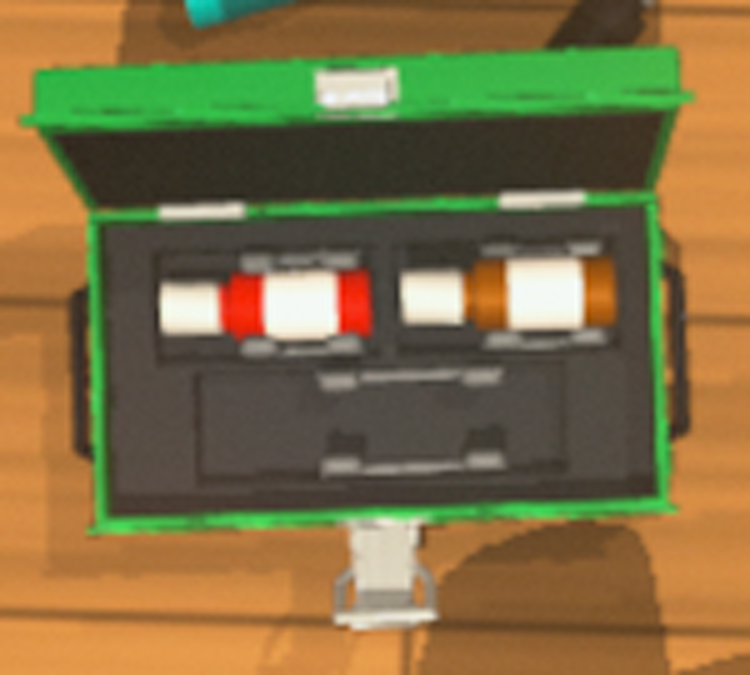

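View pics/t0p.png

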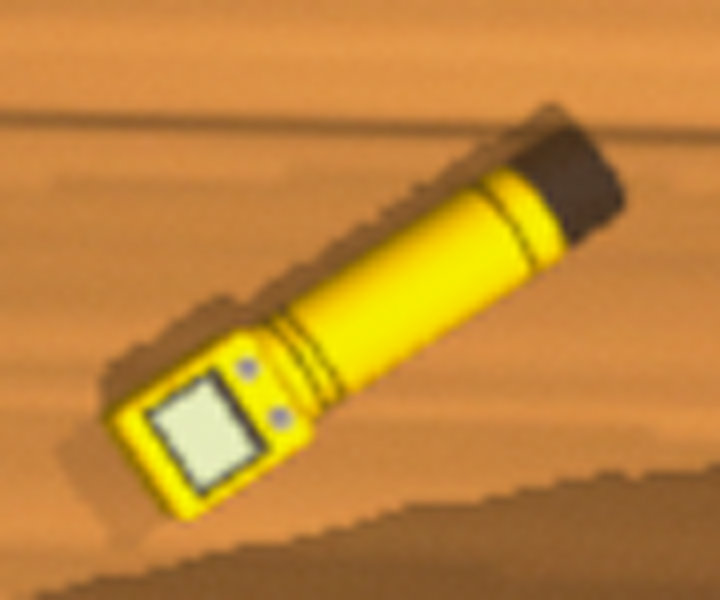

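View pics/s0c.png

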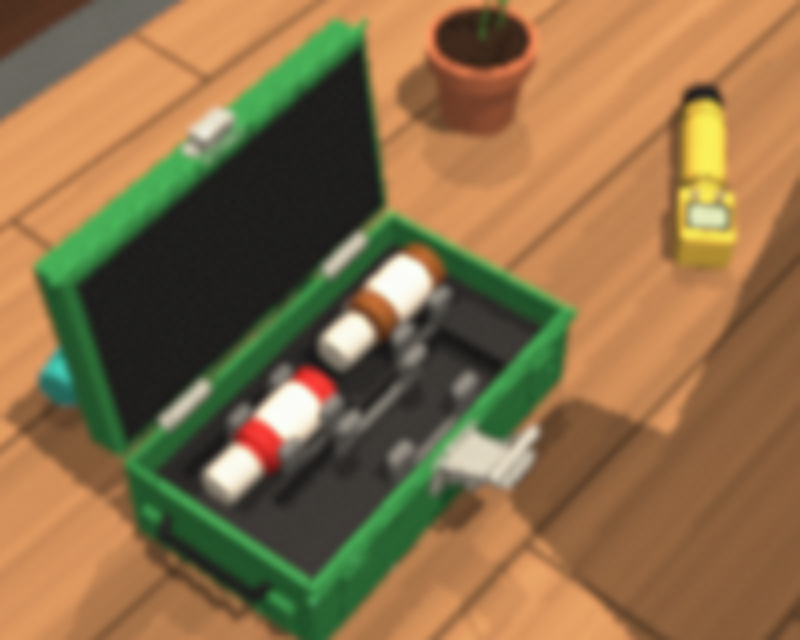

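```bash
cat > fit.py <<'E'
from h import *
from scipy.optimize import least_squares
def T(p,P): # p x,y,yaw
    c,s=np.cos(p[2]),np.sin(p[2]); P=np.atleast_2d(P)
    return np.c_[p[0]+c*P[:,0]-s*P[:,1], p[1]+s*P[:,0]+c*P[:,1], P[:,2]]
W=lambda x,y,z:(x/1000,y/1000,z/1000)
E
python3 - <<'E'
from fit import *
np.set_printoptions(precision=4,suppress=True)
t=lambda a,b:(195+a/5,130+b/5); s=lambda a,b:(180+a/4,130+b/4)
M=[('t0',t(92,529),W(-75,135,77)),('t0',t(675,509),W(-75,-135,77)),('t0',t(90,215),W(75,135,77)),('t0',t(657,196),W(75,-135,77)),
('s0',s(312,606),W(-75,135,77)),('s0',s(573,315),W(-75,-135,77)),('s0',s(130,465),W(75,135,77)),('s0',s(390,215),W(75,-135,77))]
def res(p): return np.concatenate([proj(f,T(p,m)[0])-np.array(u) for f,u,m in M])
r=least_squares(res,[.5,.05,0]); print(r.x,np.degrees(r.x[2])); print(r.fun.reshape(-1,2))
p=r.x
# lid, lever fit
def lidpt(a,lx,y,h): # lx dist from hinge, h above inner face
    # closed: direction -x, up +z ; open by angle a
    d=np.array([-np.cos(a),np.sin(a)]); n=np.array([np.sin(a),np.cos(a)])
    q=np.array([75,77.5])+d*lx+n*h; return (q[0]/1000,y/1000,q[1]/1000)
ML=[('t0',t(45,122),(150,135,0)),('t0',t(688,97),(150,-135,0)),('t0',t(36,72),(150,135,27.5)),('t0',t(678,48),(150,-135,27.5)),('s0',s(365,28),(150,-135,0)),('s0',s(40,268),(150,135,27.5)),('s0',s(75,285),(150,135,0))]
def rl(a): return np.concatenate([proj(f,T(p,lidpt(a[0],*m))[0])-np.array(u) for f,u,m in ML])
q=least_squares(rl,[1.7]); print('lid',q.x); print(q.fun.reshape(-1,2))
def lev(a,y,off=0):
    d=np.array([-np.sin(a),-np.cos(a)]); n=np.array([-np.cos(a),np.sin(a)])
    z=np.array([-84,66])+d*45+n*off; return (z[0]/1000,y/1000,z[1]/1000)
for a in(1.78,1.85,1.9,1.95,2.0):
    print(a,[ ((proj(f,T(p,lev(a,y,6))[0])-o)*k) for f,o,k in(('t0',(195,130),5),('s0',(180,130),4)) for y in (15,-15)])
E
```

```text
[0.5513 0.0872 0.0608] 3.4818461312767957
[[-0.1234  1.1626]
 [-1.7805  1.2723]
 [-1.5123  0.3421]
 [-0.5648  0.2031]
 [ 0.8349 -3.123 ]
 [ 0.6892 -1.6543]
 [-1.9118 -0.4064]
 [ 0.6721 -1.5417]]
lid [1.7036]
[[-3.272   2.2564]
 [-1.7552  2.7532]
 [-1.5356 -0.5248]
 [-0.3962 -0.2236]
 [ 0.5902 -0.1489]
 [-3.2947 -0.539 ]
 [-3.3953 -0.3032]]
1.78 [array([349.8409, 637.3363]), array([414.0356, 635.1771]), array([510.7419, 495.9392]), array([539.1329, 463.0577])]
1.85 [array([349.4883, 635.2182]), array([413.8374, 633.0536]), array([509.3804, 492.0922]), array([537.8432, 459.2115])]
1.9 [array([349.2317, 633.4222]), array([413.6883, 631.2537]), array([508.2254, 489.282 ]), array([536.7399, 456.4057])]
1.95 [array([348.9719, 631.3941]), array([413.5334, 629.2218]), array([506.9212, 486.4283]), array([535.4875, 453.5598])]
2.0 [array([348.7095, 629.1383]), array([413.3731, 626.9623]), array([505.4708, 483.5389]), array([534.089 , 450.6814])]
```

```bash
cat > ov.py <<'E'
from fit import *
def draw(f,box,k,o,p,lines,pts=()):
    im=cv2.imread('pics/'+f+'.png')[box[1]:box[3],box[0]:box[2]]; im=cv2.resize(im,None,fx=k,fy=k,interpolation=cv2.INTER_CUBIC)
    for L,col in lines:
        q=proj(f,T(p,np.array(L)/1000.)); q=((q-np.array(box[:2])+.5)*k-.5).astype(int)
        cv2.polylines(im,[q.reshape(-1,1,2)],False,col,1)
    cv2.imwrite('pics/'+o+'.png',im)
def box(z,x=75,y=135): return [(-x,y,z),(-x,-y,z),(x,-y,z),(x,y,z),(-x,y,z)]
E
python3 - <<'E'
from ov import *
p=[0.5513,0.0872,0.0608]
L=[(box(77),(255,0,255)),(box(77,70,130),(255,255,0)),(box(0),(0,0,255)),([(-56,100,50),(-56,-100,50),(56,-100,50)],(0,255,255))]
draw('t0',(195,130,345,265),5,'ov1',p,L); draw('s0',(190,170,330,290),5,'ov2',p,L)
E
```

```text
(no output)
```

View pics/ov1.png

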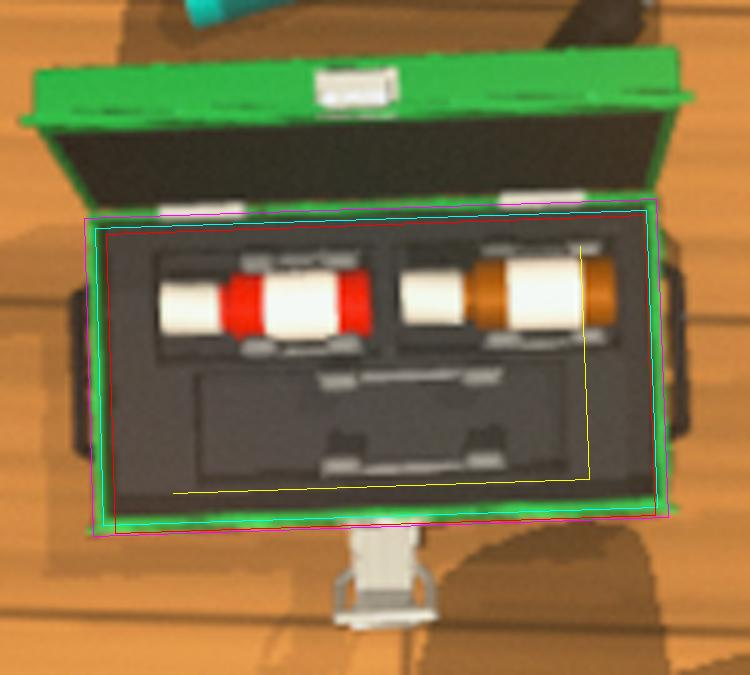

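View pics/ov2.png

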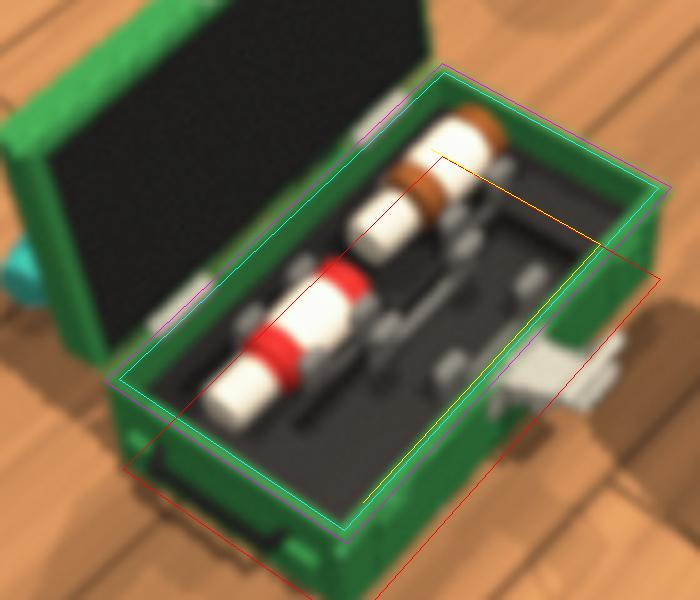

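```bash
python3 - <<'E'
from ov import *
np.set_printoptions(precision=4,suppress=True)
p=[0.5513,0.0872,0.0608]
for n,a,b in(('amber',(304.6,188.6),(280,200)),('red',(255,191),(252.4,232.4))):
    P,e=tri('t0',a,'s0',b); print(n,P,e)
t=lambda a,b:(370+a/8,180+b/8)
print(T(p,[W(29,36,51),W(29,-80,51),W(-29,-15,51)]))
def ring(x,y,z,r=17): return [(x+r*np.cos(a),y,z+r*np.sin(a)) for a in np.linspace(0,6.283,40)]
L=[]
for z,c in((51,(255,0,255)),(70,(255,255,0))):
    for y in(36,-80):
        for d in(-33,0,33): L.append((ring(29,y+d,z),c))
draw('t0',(220,170,335,225),7,'ov1',p,L); draw('s0',(225,180,305,265),8,'ov2',p,L)
E
```

```text
amber [0.5871 0.0056 0.0791] 0.0012987669034105773
red [0.5791 0.1229 0.0612] 0.0022566840741977093
[[0.5781 0.1249 0.051 ]
 [0.5851 0.0091 0.051 ]
 [0.5233 0.0705 0.051 ]]
```

View pics/ov1.png

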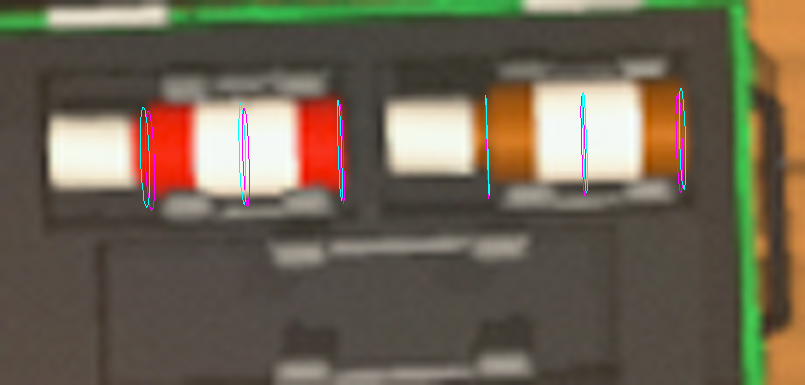

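View pics/ov2.png

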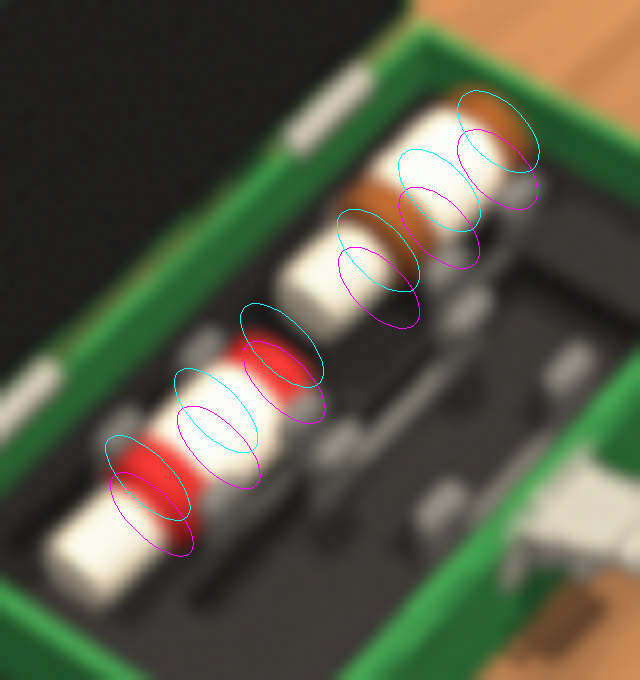

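```bash
python3 - <<'E'
from ov import *
np.set_printoptions(precision=4,suppress=True)
print('front nest ctr',atz('t0',195+412.2/5,130+420.8/5,.065))
print('back nests', atz('t0',195+300/5,130+304/5,.065), atz('t0',195+545/5,130+293/5,.066))
t=lambda a,b:(370+a/8,180+b/8)
# pen: axis pts; cap end, head end
for n,q in dict(headL=(105,412),headR=(188,520),headIn1=(240,325),headIn2=(318,430),cap1=(575,125),cap2=(628,195),b1=(268,320),b2=(340,405),y1=(513,165),y2=(570,247)).items(): print(n,atz('t0',*t(*q),.017))
K,R,tt=cam('t0');
print(atz('s0',355.8,154,.017),atz('s0',357,190,.02))
for f,x,y in(('pot',404,143),('can',147,148)): print(f,atz('t0',x,y,.07))
for x,y in((142,205),(187,215),(165,292),(112,282)):print(atz('t0',x,y,.05))
E
```

```text
front nest ctr [0.5261 0.0685 0.065 ]
back nests [0.5802 0.1234 0.065 ] [0.5885 0.007  0.066 ]
headL [ 0.4914 -0.1917  0.017 ]
headR [ 0.4589 -0.2178  0.017 ]
headIn1 [ 0.5192 -0.2327  0.017 ]
headIn2 [ 0.4876 -0.2572  0.017 ]
cap1 [ 0.5836 -0.3347  0.017 ]
cap2 [ 0.5624 -0.3513  0.017 ]
b1 [ 0.521  -0.2413  0.017 ]
b2 [ 0.4955 -0.2638  0.017 ]
y1 [ 0.5707 -0.3158  0.017 ]
y2 [ 0.5459 -0.3337  0.017 ]
[ 0.5686 -0.3407  0.017 ] [ 0.4775 -0.2101  0.02  ]
pot [ 0.7029 -0.2274  0.07  ]
can [0.6752 0.3832 0.07  ]
[0.5397 0.3956 0.05  ]
[0.5186 0.2862 0.05  ]
[0.3331 0.3325 0.05  ]
[0.3534 0.4604 0.05  ]
```

Top and side views agree. The amber bottle (right nest) is perched at about z=70 and the red one (left nest) is home. The tester is the only yellow pen, with its head at top-view (394,236) and its cap at (444,202). Next is a helper that plans moves from the current pose.

```bash
cat > plan.py <<'E'
from fit import *
from scipy.spatial.transform import Rotation as Ro, Slerp
np.set_printoptions(precision=4,suppress=True)
def Rt(yaw,tilt=0): # yaw of tool y axis (deg), tilt: tool z leaning toward tool-y direction (forward)
    y=np.radians(yaw); R=np.array([[-np.sin(y),np.cos(y),0],[np.cos(y),np.sin(y),0],[0,0,-1.]])
    return R@Ro.from_rotvec([-np.radians(tilt),0,0]).as_matrix()
def plan(pos,R,n,pos0=None,R0=None):
    s=monitor.state(); pos0=s['position'] if pos0 is None else np.array(pos0); R0=s['ee_rot'] if R0 is None else R0
    rv=Ro.from_matrix(R0.T@R).as_rotvec()/n; Rc=R0; d=(np.array(pos)-pos0)/n
    print('pos',pos0,'turn/row',np.degrees(rv),'F',s['contact_force'],'t',s['time_s'],'g',s['grip_width'])
    for i in range(n):
        print('[%.4f,%.4f,%.4f, %.2f,%.2f,%.2f],'%(*(Rc.T@d),*np.degrees(rv))); Rc=Rc@Ro.from_rotvec(rv).as_matrix()
E
python3 -c "
from plan import *
plan([.533,-.286,.11],Rt(35.3),10)"
```

```text
pos [ 0.1793 -0.4928  0.2071] turn/row [ -0.0072  -0.0123 -10.5317] F [ 0.2804  0.039  -1.2309] t 0.1 g 0.08513283012278881
[0.0403,-0.0073,0.0097, -0.01,-0.01,-10.53],
[0.0410,0.0002,0.0097, -0.01,-0.01,-10.53],
[0.0403,0.0076,0.0097, -0.01,-0.01,-10.53],
[0.0382,0.0149,0.0097, -0.01,-0.01,-10.53],
[0.0348,0.0216,0.0097, -0.01,-0.01,-10.53],
[0.0303,0.0276,0.0097, -0.01,-0.01,-10.53],
[0.0247,0.0327,0.0097, -0.01,-0.01,-10.53],
[0.0183,0.0366,0.0097, -0.01,-0.01,-10.53],
[0.0113,0.0394,0.0097, -0.01,-0.01,-10.53],
[0.0040,0.0408,0.0097, -0.01,-0.01,-10.53],
```

Emit:
step_arm([
  [0.04,-0.007,0.01,0,0,-10.5],
  [0.041,0,0.01,0,0,-10.5],
  [0.04,0.008,0.01,0,0,-10.5],
  [0.038,0.015,0.01,0,0,-10.5],
  [0.035,0.022,0.01,0,0,-10.5],
  [0.03,0.028,0.01,0,0,-10.5],
  [0.025,0.033,0.01,0,0,-10.5],
  [0.018,0.037,0.01,0,0,-10.5],
  [0.011,0.039,0.01,0,0,-10.5],
  [0.004,0.041,0.01,0,0,-10.5],
], jaw=0.0854)

```text
time_s: 1.35
position: [0.5356, -0.2883, 0.1071]
ee_rot: [[-0.578, 0.816, -0.001], [0.816, 0.578, 0.001], [0.001, -0.001, -1.0]]
contact_force: [0.4, -0.6, 0.7]
grip_width: 0.0853
```

```bash
python3 - <<'E'
from plan import *
snap('top','t1'); snap('side','s1')
s=monitor.state(); print(s['ee_rot'],s['joint_positions'])
plan([.533,-.286,.05],Rt(35.3),2)
for f in('t1','s1'): print(proj(f,s['position']))
crop('t1',350,160,480,260,6,'t1c');crop('s1',300,60,440,220,4,'s1c')
E
```

```text
[[-0.5785  0.8157 -0.002 ]
 [ 0.8157  0.5785  0.0034]
 [ 0.0039  0.0003 -1.    ]] [-34.4231  15.4012   8.1742  82.9758   0.0949  20.229 ]
pos [ 0.5366 -0.2859  0.1054] turn/row [ 0.0094 -0.1115  0.0238] F [-0.4852  0.5468 -0.093 ] t 1.45 g 0.08542011522482379
[0.0009,-0.0015,0.0277, 0.01,-0.11,0.02],
[0.0010,-0.0015,0.0277, 0.01,-0.11,0.02],
[431.7888 213.3537]
[358.7994 145.4431]
```

View pics/t1c.png

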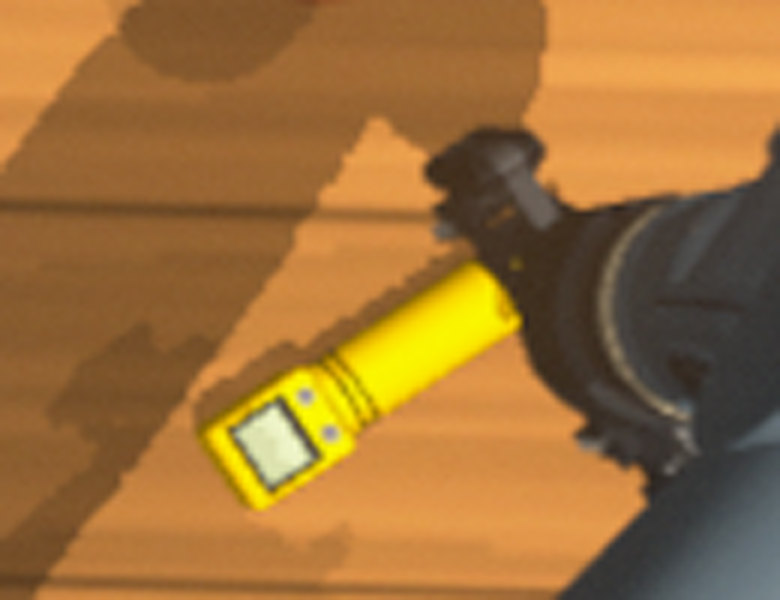

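View pics/s1c.png

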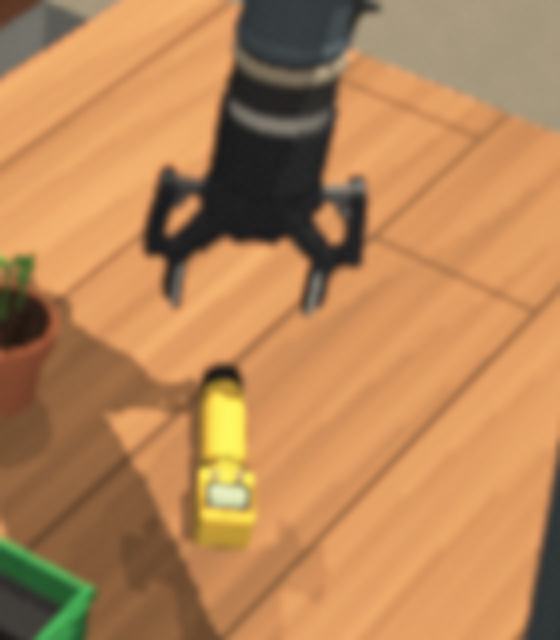

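Emit:
step_arm([
  [0.001,-0.0015,0.027,0,-0.1,0],
  [0.001,-0.0015,0.027,0,-0.1,0],
  [0,0,0.02,0,0,0],
  [0,0,0.015,0,0,0],
  [0,0,0.005,0,0,0],
  [0,0,0,0,0,0],
], force=40)

```text
time_s: 2.2
position: [0.5312, -0.2897, 0.0143]
ee_rot: [[-0.573, 0.82, 0.002], [0.82, 0.573, -0.003], [-0.003, -0.0, -1.0]]
contact_force: [0.1, 1.1, 0.2]
grip_width: 0.0857
```

Emit:
step_arm([
  [0.002,0.003,0.004,0,0,0],
  [0,0,0,0,0,0],
  [0,0,0,0,0,0],
])

```text
time_s: 2.58
position: [0.533, -0.2862, 0.0106]
ee_rot: [[-0.574, 0.819, 0.003], [0.819, 0.574, -0.003], [-0.004, 0.0, -1.0]]
contact_force: [0.1, -0.5, -1.0]
grip_width: 0.0855
```

Emit:
step_arm([
  [0,0,0,0,0,0],
  [0,0,0,0,0,0],
  [0,0,0,0,0,0],
  [0,0,0,0,0,0],
  [0,0,0,0,0,0],
], jaw=0.025, force=50)

```text
time_s: 3.2
position: [0.5327, -0.2862, 0.0102]
ee_rot: [[-0.573, 0.819, 0.002], [0.819, 0.573, -0.003], [-0.003, -0.0, -1.0]]
contact_force: [-0.6, -0.8, -0.7]
grip_width: 0.0252
```

```bash
python3 - <<'E'
from plan import *
snap('top','t2'); snap('side','s2')
s=monitor.state(); print(s['position'],s['ee_rot'],s['contact_force'],s['grip_width'])
crop('t2',350,160,480,260,6,'t2c');crop('s2',300,60,440,220,4,'s2c')
E
```

```text
[ 0.5326 -0.2862  0.0102] [[-0.5733  0.8194  0.0019]
 [ 0.8193  0.5733 -0.0028]
 [-0.0034 -0.     -1.    ]] [0.1707 0.132  0.2161] 0.025276078150196887
```

View pics/t2c.png

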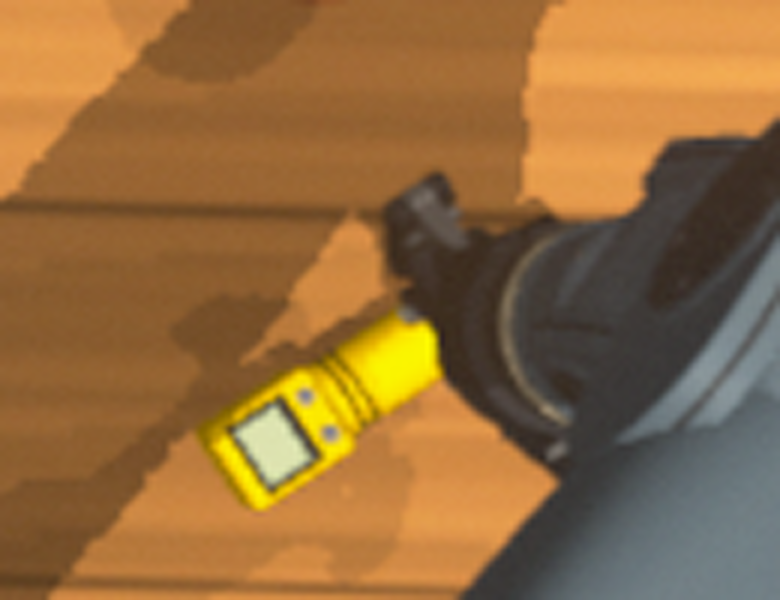

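View pics/s2c.png

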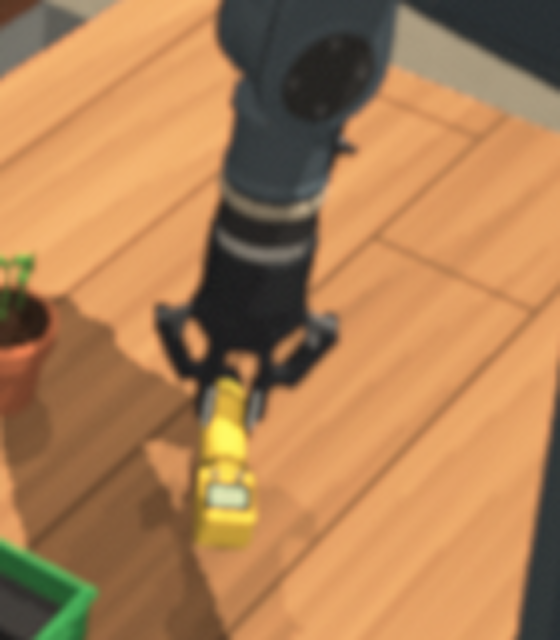

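The fingers straddle the barrel in the side view, at about (240,395) in the crop. The width reads 25 mm, though, where the barrel should stop them at 34, so I'll close further to check for a real grip.

Emit:
step_arm([
  [0,0,0,0,0,0],
  [0,0,0,0,0,0],
], jaw=0.015, force=50)

```text
time_s: 3.55
position: [0.5327, -0.2862, 0.0102]
ee_rot: [[-0.573, 0.819, 0.002], [0.819, 0.573, -0.003], [-0.003, 0.0, -1.0]]
contact_force: [-0.1, -1.0, -0.0]
grip_width: 0.0147
```

```bash
python3 - <<'E'
from plan import *
snap('top','t3'); snap('side','s3')
s=monitor.state(); print(s['position'],s['contact_force'],s['grip_width'])
crop('s3',330,100,400,210,7,'s3c')
E
```

```text
[ 0.5327 -0.2862  0.0102] [ 0.2228 -0.7282 -0.077 ] 0.01541994109748126
```

View pics/s3c.png

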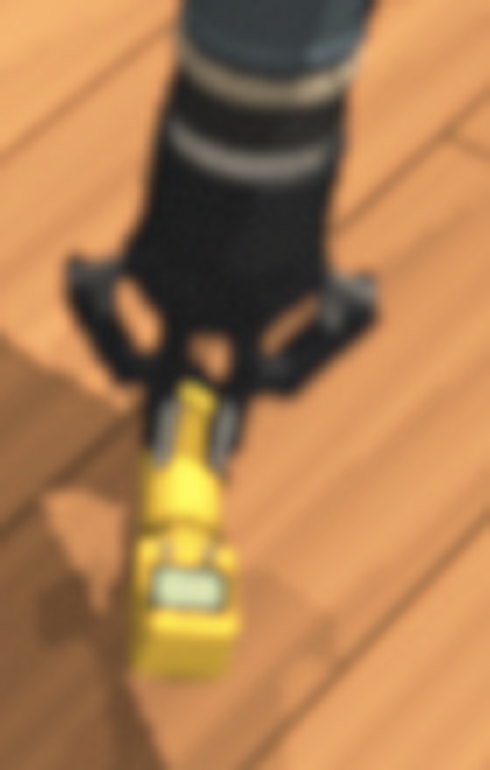

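```bash
python3 - <<'E'
from plan import *
s=monitor.state(); P=s['position'];R=s['ee_rot']
k=lambda X:((proj('s3',X)-np.array([330,100]))*7).round(0)
for z in(-.03,-.011,0,.008):
    print(z,[k(P+R@np.array([x,y,z])) for y in(-.0075,.0075) for x in(-.011,.011)])
print('barrel mid top',k([.5327,-.2861,.034]),k([.5327,-.2861,.0]))
print('jaw gap px at tri'); 
E
```

```text
-0.03 [array([204., 422.]), array([205., 458.]), array([169., 420.]), array([170., 455.])]
-0.011 [array([198., 455.]), array([199., 490.]), array([163., 452.]), array([164., 487.])]
0 [array([194., 473.]), array([195., 508.]), array([160., 471.]), array([160., 506.])]
0.008 [array([191., 486.]), array([193., 521.]), array([157., 484.]), array([158., 519.])]
barrel mid top [185. 449.] [174. 506.]
jaw gap px at tri
```

```bash
python3 - <<'E'
from h import *
crop('s0',330,130,400,210,7,'s0p')
E
```

```text
(no output)
```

View pics/s0p.png

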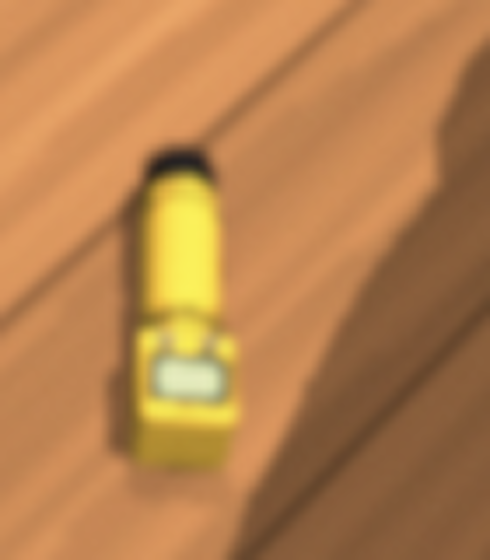

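The side view puts the fingertips on top of the barrel (tip row 465 in the crop, expected 484–520), and there was no grip. I'll open again and measure the true tip height.

Emit:
step_arm([
  [0,0,0,0,0,0],
  [0,0,0,0,0,0],
  [0,0,0,0,0,0],
], jaw=0.06)

```text
time_s: 4.03
position: [0.5327, -0.2862, 0.0102]
ee_rot: [[-0.573, 0.819, 0.002], [0.819, 0.573, -0.003], [-0.004, 0.0, -1.0]]
contact_force: [-0.6, 1.5, 0.0]
grip_width: 0.0603
```

```bash
python3 - <<'E'
from plan import *
snap('side','s4')
s=monitor.state(); P=s['position'];R=s['ee_rot']; print(P,s['grip_width'])
k=lambda X:((proj('s4',X)-np.array([330,90]))*7).round(0)
for z in(-.06,-.04,-.02,0,.008):
    print(z,[k(P+R@np.array([x,y,z])) for y in(-.030,.030) for x in(0,)])
crop('s4',330,90,400,200,7,'s4c')
E
```

```text
[ 0.5327 -0.2862  0.0102] 0.06021706069147107
-0.06 [array([269., 461.]), array([126., 452.])]
-0.04 [array([262., 496.]), array([120., 487.])]
-0.02 [array([254., 531.]), array([114., 521.])]
0 [array([247., 564.]), array([108., 555.])]
0.008 [array([244., 577.]), array([106., 568.])]
```

View pics/s4c.png

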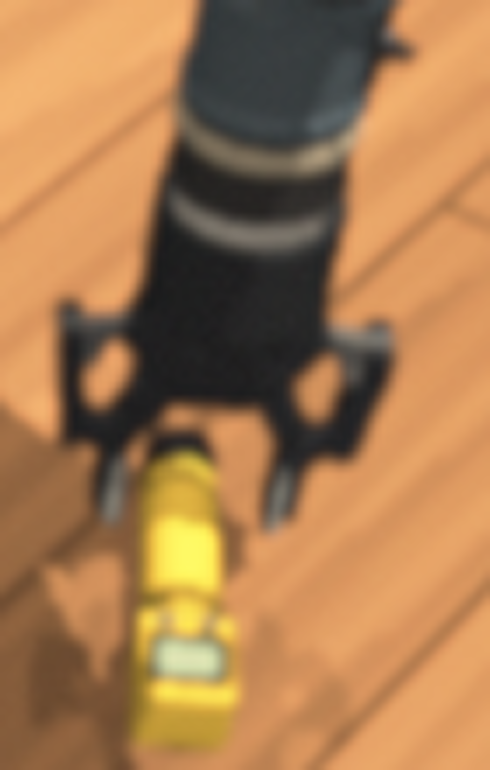

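```bash
python3 - <<'E'
from plan import *
print(tri('t2',(418,212),'s2',(351.7,161.3)))
P=np.array([.5326,-.2862,.0102]); R=Rt(35)
for z in(-.05,-.03,-.011,0,.008):
    X=P+R@np.array([0,.015,z]); print(X,proj('t2',X),(proj('t2',X)-[350,160])*6,proj('s2',X))
crop('t2',400,185,440,235,15,'t2d')
E
```

```text
(array([ 0.5404, -0.2672,  0.0544]), np.float64(0.0002127345625464013))
[ 0.5449 -0.2776  0.0602] [423.0342 210.1942] [438.2054 301.1651] [352.6342 157.36  ]
[ 0.5449 -0.2776  0.0402] [420.868  210.4286] [425.2082 302.5714] [351.7281 162.3361]
[ 0.5449 -0.2776  0.0212] [418.8732 210.6444] [413.239  303.8664] [350.8874 166.9526]
[ 0.5449 -0.2776  0.0102] [417.7452 210.7664] [406.4713 304.5987] [350.4095 169.5773]
[ 0.5449 -0.2776  0.0022] [416.9369 210.8539] [401.6217 305.1234] [350.0658 171.4646]
```

View pics/t2d.png

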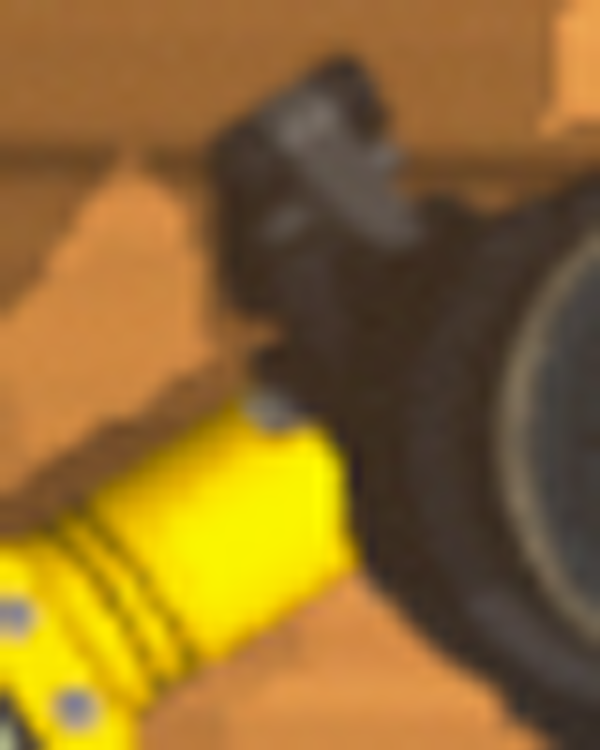

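In the top crop a grey pad corner at (418,212) overlaps the barrel top, and triangulation puts it at z≈54 mm. So the real fingertips sit about 25–30 mm higher than the reported TCP suggests, while x and y agree. I'll go down step by step with the jaws open, watching the force.

Emit:
step_arm([
  [0,0,0.005,0,0,0],
  [0,0,0.005,0,0,0],
  [0,0,0,0,0,0],
], jaw=0.06)

```text
time_s: 4.45
position: [0.532, -0.2857, -0.0009]
ee_rot: [[-0.573, 0.819, 0.0], [0.819, 0.573, -0.002], [-0.002, -0.001, -1.0]]
contact_force: [-0.3, -0.2, 0.8]
grip_width: 0.06
```

Emit:
step_arm([
  [0,0,0.005,0,0,0],
  [0,0,0.003,0,0,0],
  [0,0,0,0,0,0],
])

```text
time_s: 4.82
position: [0.5324, -0.286, -0.0083]
ee_rot: [[-0.573, 0.819, 0.001], [0.819, 0.573, -0.002], [-0.003, -0.0, -1.0]]
contact_force: [0.4, 0.4, -0.8]
grip_width: 0.0597
```

```bash
python3 - <<'E'
from plan import *
snap('side','s5')
crop('s5',330,90,400,200,7,'s5c')
E
```

```text
(no output)
```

View pics/s5c.png

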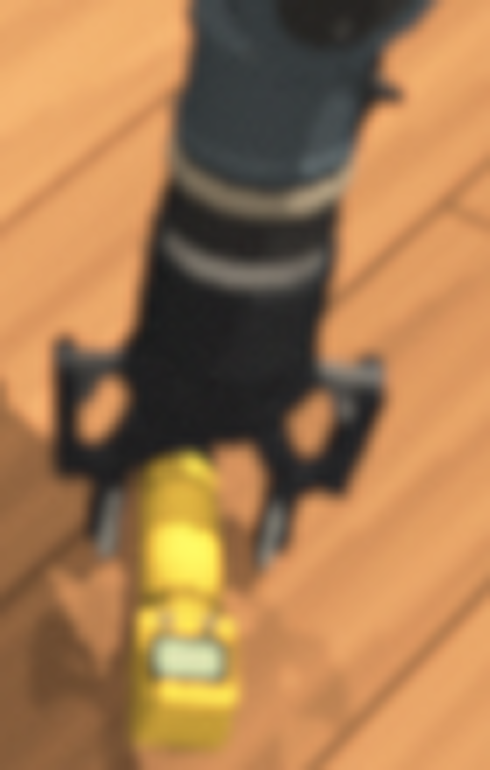

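Emit:
step_arm([
  [0,0,0.005,0,0,0],
  [0,0,0.004,0,0,0],
  [0,0,0,0,0,0],
])

```text
time_s: 5.25
position: [0.5322, -0.2859, -0.0175]
ee_rot: [[-0.573, 0.819, 0.001], [0.819, 0.573, -0.002], [-0.002, -0.0, -1.0]]
contact_force: [-0.6, 0.0, 0.5]
grip_width: 0.0603
```

Emit:
step_arm([
  [0,0,0,0,0,0],
  [0,0,0,0,0,0],
  [0,0,0,0,0,0],
  [0,0,0,0,0,0],
], jaw=0.02, force=50)

```text
time_s: 5.75
position: [0.5331, -0.2865, -0.0164]
ee_rot: [[-0.573, 0.819, 0.003], [0.819, 0.573, -0.003], [-0.004, 0.0, -1.0]]
contact_force: [-0.2, -0.1, 1.5]
grip_width: 0.0322
```

Emit:
step_arm([
  [0,0,-0.01,0,0,0],
  [0,0,-0.02,0,0,0],
  [0,0,-0.03,0,0,0],
  [0,0,-0.04,0,0,0],
  [0,0,-0.03,0,0,0],
  [0,0,0,0,0,0],
])

```text
time_s: 6.5
position: [0.5345, -0.2873, 0.1172]
ee_rot: [[-0.573, 0.819, 0.008], [0.819, 0.573, -0.007], [-0.01, 0.002, -1.0]]
contact_force: [0.7, -0.5, -1.3]
grip_width: 0.0324
```

```bash
python3 - <<'E'
from plan import *
snap('side','s6'); snap('top','t6')
crop('s6',300,60,420,220,4,'s6c'); crop('t6',350,140,490,260,4,'t6c')
a=cv2.imread('pics/s6c.png');b=cv2.imread('pics/t6c.png'); b=cv2.copyMakeBorder(b,0,a.shape[0]-b.shape[0],0,0,0); c=np.hstack([a,b]); cv2.imwrite('pics/b6.png',cv2.resize(c,(780,int(c.shape[0]*780/c.shape[1]))))
E
```

```text
(no output)
```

View pics/b6.png

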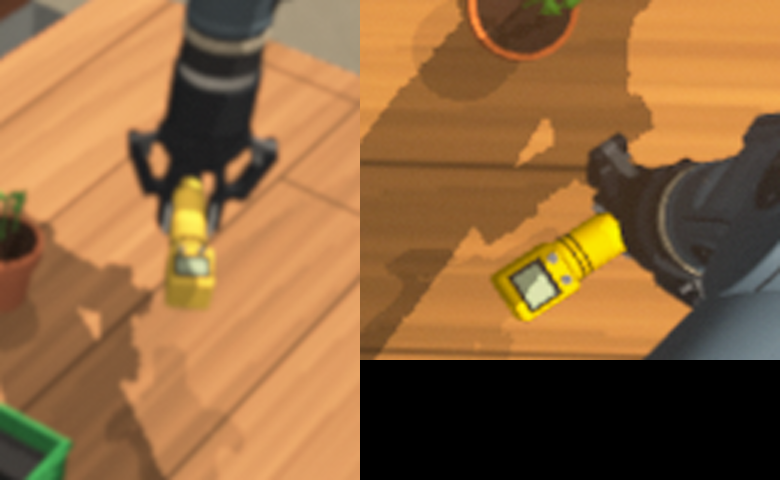

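Grip confirmed at 32 mm, with the pen lifted and level. Next I carry it over the nest.

```bash
python3 -c "
from plan import *
plan([.525,.069,.110],Rt(3.5),10)"
```

```text
pos [ 0.5323 -0.2857  0.1127] turn/row [0.0037 0.0172 3.1487] F [-0.1021  0.7873 -1.1642] t 6.6 g 0.032131297257952905
[0.0295,0.0197,0.0002, 0.00,0.02,3.15],
[0.0305,0.0181,0.0002, 0.00,0.02,3.15],
[0.0315,0.0164,0.0002, 0.00,0.02,3.15],
[0.0323,0.0146,0.0002, 0.00,0.02,3.15],
[0.0331,0.0128,0.0002, 0.00,0.02,3.15],
[0.0337,0.0110,0.0002, 0.00,0.02,3.15],
[0.0343,0.0091,0.0002, 0.00,0.02,3.15],
[0.0347,0.0072,0.0002, 0.00,0.02,3.15],
[0.0351,0.0053,0.0002, 0.00,0.02,3.15],
[0.0353,0.0034,0.0003, 0.00,0.02,3.15],
```

Emit:
step_arm([
  [0.0295,0.02,0,0,0,3.15],
  [0.0305,0.018,0,0,0,3.15],
  [0.0315,0.0165,0,0,0,3.15],
  [0.0325,0.0145,0,0,0,3.15],
  [0.033,0.013,0,0,0,3.15],
  [0.0335,0.011,0,0,0,3.15],
  [0.0345,0.009,0,0,0,3.15],
  [0.0345,0.007,0,0,0,3.15],
  [0.035,0.0055,0,0,0,3.15],
  [0.0355,0.0035,0,0,0,3.15],
])

```text
time_s: 7.85
position: [0.5235, 0.07, 0.1094]
ee_rot: [[-0.059, 0.998, -0.003], [0.998, 0.059, -0.003], [-0.003, -0.003, -1.0]]
contact_force: [0.1, 0.1, -0.7]
grip_width: 0.0325
```

Emit:
step_arm([
  [0,0,0.03,0,0,0],
  [0,0,0,0,0,0],
  [0,0,0,0,0,0],
])

```text
time_s: 8.22
position: [0.5245, 0.0686, 0.0812]
ee_rot: [[-0.06, 0.998, -0.001], [0.998, 0.06, -0.003], [-0.003, -0.001, -1.0]]
contact_force: [1.3, 0.6, -0.5]
grip_width: 0.0324
```

```bash
python3 - <<'E'
from plan import *
snap('side','s7'); snap('top','t7')
crop('s7',190,90,350,270,4,'s7c'); crop('t7',195,130,345,265,5,'t7c')
s=monitor.state();print(s['position'],s['ee_rot'],s['grip_width'])
E
```

```text
[0.5259 0.0684 0.0828] [[-0.0599  0.9982  0.0028]
 [ 0.9982  0.0599 -0.0029]
 [-0.003   0.0026 -1.    ]] 0.032178566582588296
```

View pics/t7c.png

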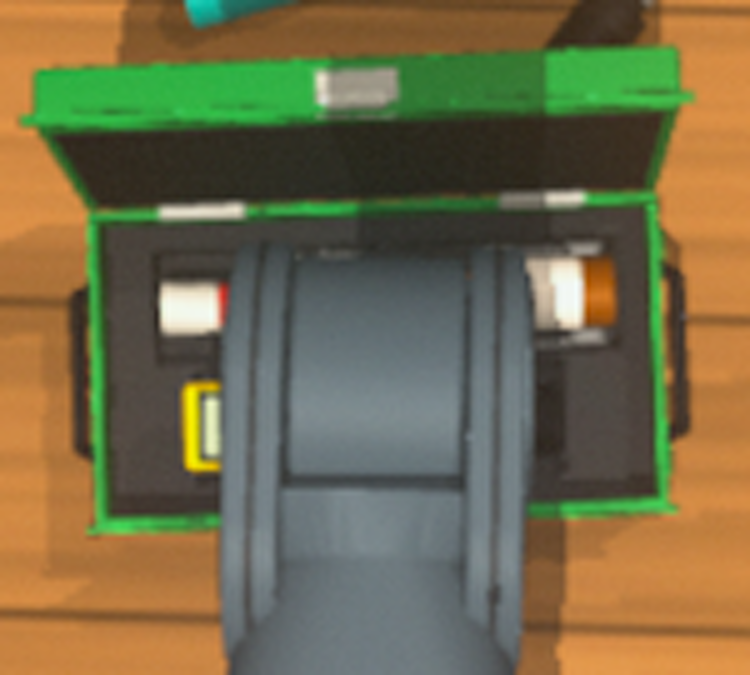

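View pics/s7c.png

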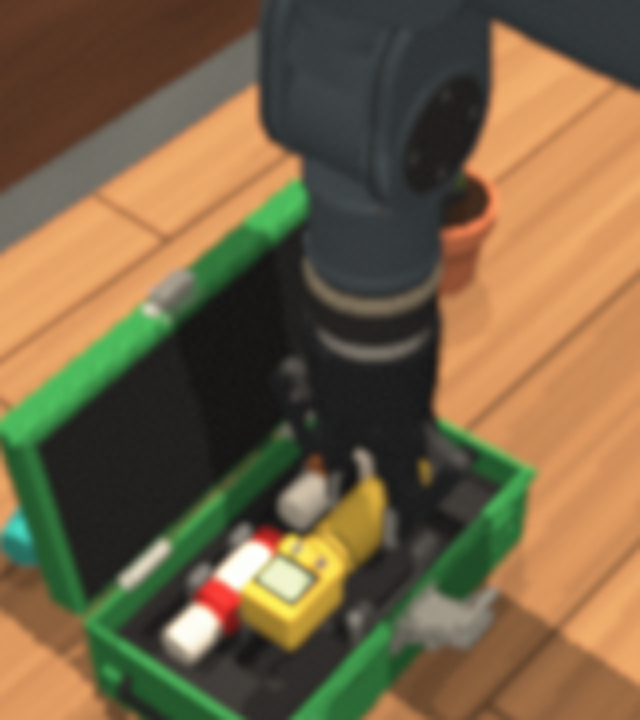

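```bash
python3 - <<'E'
from plan import *
print('head end', atz('t7',195+184/5,130+382/5,.128),atz('t7',195+186/5,130+471/5,.128))
print('chan L', atz('t0',195+196/5,130+372/5,.05),atz('t0',195+202/5,130+483/5,.05),'chan R',atz('t0',195+565/5,130+358/5,.05),atz('t0',195+570/5,130+468/5,.05))
c,d=np.cos(.0608),np.sin(.0608)
print('tool->head end expected', .0686+.1*c, .5245-.1*d)
E
```

```text
head end [0.5396 0.1706 0.128 ] [0.4995 0.1685 0.128 ]
chan L [0.5471 0.1734 0.05  ] [0.4938 0.1689 0.05  ] chan R [ 0.5585 -0.0039  0.05  ] [ 0.5058 -0.0076  0.05  ]
tool->head end expected 0.16841522493109817 0.5184237452362268
```

Emit:
step_arm([
  [-0.001,0.001,0.012,0,0,0],
  [0,0.001,0.012,0,0,0],
  [0,0,0.012,0,0,0],
  [0,0,0.005,0,0,0],
  [0,0,0,0,0,0],
])

```text
time_s: 8.95
position: [0.5269, 0.0679, 0.0403]
ee_rot: [[-0.061, 0.998, 0.0], [0.998, 0.061, -0.003], [-0.003, 0.0, -1.0]]
contact_force: [-0.2, -0.3, -0.8]
grip_width: 0.0324
```

Emit:
step_arm([
  [-0.001,0,0.002,0,0,0],
  [0,0,0.002,0,0,0],
  [0,0,0,0,0,0],
])

```text
time_s: 9.32
position: [0.5276, 0.0669, 0.0373]
ee_rot: [[-0.061, 0.998, 0.002], [0.998, 0.061, -0.003], [-0.003, 0.002, -1.0]]
contact_force: [-0.5, 0.9, -0.8]
grip_width: 0.0327
```

Emit:
step_arm([
  [0,0,0.002,0,0,0],
  [0,0,0.001,0,0,0],
  [0,0,0,0,0,0],
])

```text
time_s: 9.7
position: [0.5281, 0.0669, 0.0351]
ee_rot: [[-0.061, 0.998, 0.003], [0.998, 0.061, -0.003], [-0.003, 0.003, -1.0]]
contact_force: [-2.3, 0.2, 5.5]
grip_width: 0.0323
```

Contact at 5.5 N means the tester is perched on its jaws. I'll open a little and lift off.

Emit:
step_arm([
  [0,0,0,0,0,0],
  [0,0,0,0,0,0],
], jaw=0.043)

```text
time_s: 9.95
position: [0.5277, 0.0669, 0.0336]
ee_rot: [[-0.061, 0.998, 0.002], [0.998, 0.061, -0.003], [-0.003, 0.002, -1.0]]
contact_force: [-0.4, 0.4, -0.0]
grip_width: 0.0429
```

Emit:
step_arm([
  [0,0,-0.01,0,0,0],
  [0,0,-0.02,0,0,0],
  [0,0,-0.03,0,0,0],
  [0,0,-0.02,0,0,0],
])

```text
time_s: 10.45
position: [0.5284, 0.067, 0.1164]
ee_rot: [[-0.061, 0.998, 0.005], [0.998, 0.061, -0.003], [-0.003, 0.004, -1.0]]
contact_force: [0.3, -0.0, 0.3]
grip_width: 0.0428
```

```bash
python3 - <<'E'
from plan import *
snap('side','s8')
crop('s8',190,90,350,270,4,'s8c')
s=monitor.state();print(s['position'],s['ee_rot'],s['grip_width'])
E
```

```text
[0.5301 0.0671 0.1193] [[-0.0607  0.9981  0.0091]
 [ 0.9982  0.0607 -0.0028]
 [-0.0034  0.0089 -1.    ]] 0.04301437216714939
```

View pics/s8c.png

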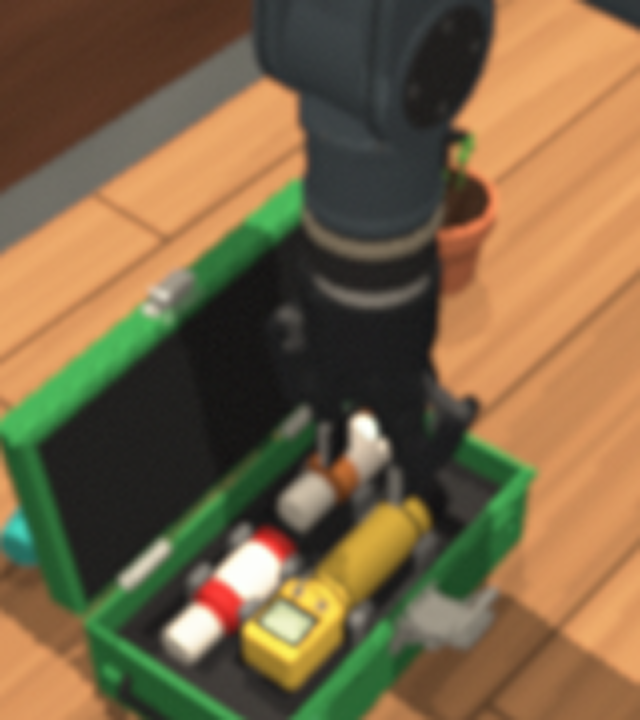

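The tester is perched and level with its head to the left. Now I press it with the jaws narrowed to straddle the barrel top.

Emit:
step_arm([
  [0,-0.001,0.02,0,0,0],
  [0,-0.001,0.02,0,0,0],
  [0,0,0.005,0,0,0],
  [0,0,0,0,0,0],
], jaw=0.018, force=80)

```text
time_s: 11.0
position: [0.5254, 0.0668, 0.0689]
ee_rot: [[-0.061, 0.998, 0.001], [0.998, 0.061, -0.003], [-0.003, 0.001, -1.0]]
contact_force: [-0.0, -0.3, 0.2]
grip_width: 0.0181
```

Emit:
step_arm([
  [0,0,0.003,0,0,0],
  [0,0,0.003,0,0,0],
  [0,0,0.002,0,0,0],
])

```text
time_s: 11.38
position: [0.5258, 0.0668, 0.0613]
ee_rot: [[-0.061, 0.998, 0.002], [0.998, 0.061, -0.003], [-0.003, 0.002, -1.0]]
contact_force: [-0.4, -0.5, 1.3]
grip_width: 0.0179
```

Emit:
step_arm([
  [0,0,0.003,0,0,0],
  [0,0,0.003,0,0,0],
  [0,0,0.002,0,0,0],
  [0,0,0,0,0,0],
])

```text
time_s: 11.88
position: [0.5275, 0.0669, 0.0553]
ee_rot: [[-0.061, 0.998, 0.006], [0.998, 0.061, -0.003], [-0.003, 0.006, -1.0]]
contact_force: [1.0, 0.4, 7.1]
grip_width: 0.0179
```

Emit:
step_arm([
  [0,0,0.003,0,0,0],
  [0,0,0.003,0,0,0],
  [0,0,0.002,0,0,0],
  [0,0,0,0,0,0],
])

```text
time_s: 12.38
position: [0.5249, 0.0668, 0.0444]
ee_rot: [[-0.061, 0.998, 0.0], [0.998, 0.061, -0.003], [-0.003, 0.0, -1.0]]
contact_force: [-0.6, -0.8, 0.5]
grip_width: 0.018
```

Emit:
step_arm([
  [0,0,0.003,0,0,0],
  [0,0,0.002,0,0,0],
  [0,0,0.001,0,0,0],
  [0,0,0,0,0,0],
])

```text
time_s: 12.88
position: [0.5276, 0.0666, 0.0421]
ee_rot: [[-0.061, 0.998, 0.007], [0.998, 0.061, -0.003], [-0.004, 0.006, -1.0]]
contact_force: [-1.3, 0.1, 10.7]
grip_width: 0.0178
```

Emit:
step_arm([
  [0,0,0.002,0,0,0],
  [0,0,0,0,0,0],
])

```text
time_s: 13.12
position: [0.528, 0.0666, 0.042]
ee_rot: [[-0.061, 0.998, 0.008], [0.998, 0.061, -0.003], [-0.004, 0.008, -1.0]]
contact_force: [-3.9, -0.6, 17.9]
grip_width: 0.0178
```

Emit:
step_arm([
  [0,0,-0.01,0,0,0],
  [0,0,-0.03,0,0,0],
  [-0.03,0,-0.03,0,0,0],
  [-0.03,0.03,0,0,0,0],
  [0,0.03,0,0,0,0],
])

```text
time_s: 13.75
position: [0.5894, 0.0087, 0.1073]
ee_rot: [[-0.058, 0.998, 0.001], [0.998, 0.058, -0.004], [-0.004, 0.001, -1.0]]
contact_force: [-8.1, -2.9, 1.9]
grip_width: 0.0181
```

```bash
python3 - <<'E'
from plan import *
snap('side','s9'); snap('top','t9')
crop('s9',190,130,350,270,5,'s9c')
s=monitor.state();print(s['position'],s['ee_rot'],s['grip_width'])
E
```

```text
[0.5902 0.0101 0.1056] [[-0.0597  0.9982  0.0004]
 [ 0.9982  0.0597 -0.0024]
 [-0.0025  0.0003 -1.    ]] 0.018000238370711685
```

View pics/s9c.png

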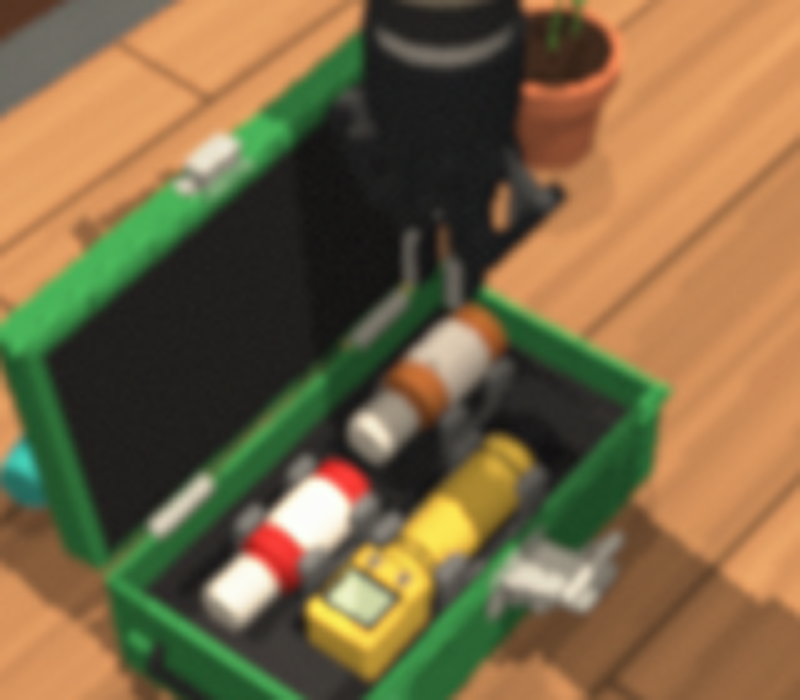

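```bash
python3 - <<'E'
from plan import *
s=monitor.state(); print(s['contact_force'],s['joint_positions'])
crop('t9',195,130,345,265,5,'t9c')
plan([.586,.006,.115],Rt(93.5),9)
E
```

```text
[-0.708  -0.0762  0.9676] [-5.4464 12.4805  4.7381 82.2197 -0.1374 81.1293]
pos [0.5902 0.0101 0.1056] turn/row [ -0.0109   0.0138 -10.0084] F [-0.708  -0.0762  0.9676] t 13.85 g 0.018000238370711685
[-0.0004,-0.0005,-0.0010, -0.01,0.01,-10.01],
[-0.0003,-0.0006,-0.0010, -0.01,0.01,-10.01],
[-0.0002,-0.0006,-0.0010, -0.01,0.01,-10.01],
[-0.0001,-0.0006,-0.0010, -0.01,0.01,-10.01],
[-0.0000,-0.0007,-0.0010, -0.01,0.01,-10.01],
[0.0001,-0.0006,-0.0010, -0.01,0.01,-10.01],
[0.0002,-0.0006,-0.0010, -0.01,0.01,-10.01],
[0.0003,-0.0006,-0.0010, -0.01,0.01,-10.01],
[0.0004,-0.0005,-0.0010, -0.01,0.01,-10.01],
```

View pics/t9c.png

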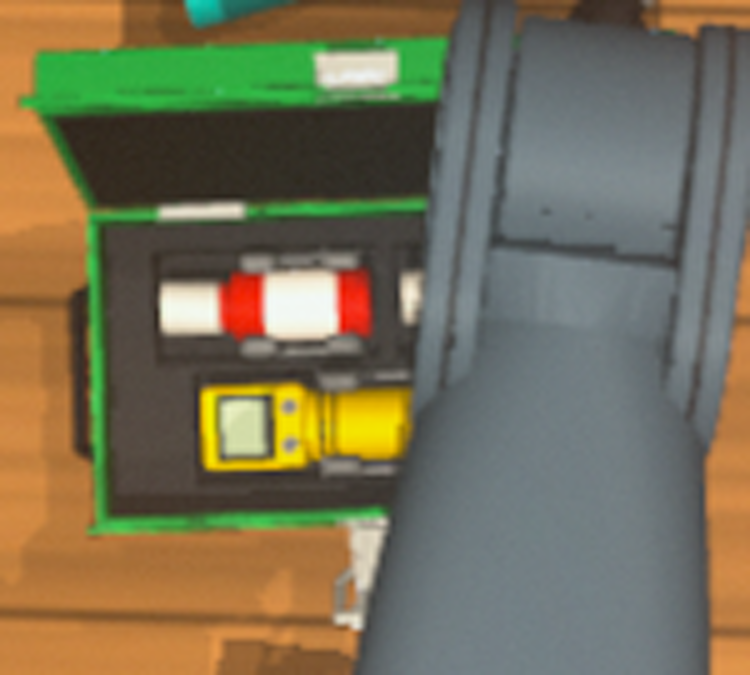

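The tester is home: its head fits inside the channel outline at crop (205,430). A gripper knuckle nudged the lid back by about 0.05 rad, which does no harm. For the amber bottle I'll turn the gripper 90° so the knuckles clear the lid.

Emit:
step_arm([
  [-0.0005,-0.015,-0.001,0,0,-10],
  [-0.0005,-0.002,-0.001,0,0,-10],
  [0,-0.0005,-0.001,0,0,-10],
  [0,-0.0005,-0.001,0,0,-10],
  [0,-0.0005,0,0,0,-10],
  [0,-0.0005,0,0,0,-10],
  [0,-0.0005,0,0,0,-10],
  [0,-0.0005,0,0,0,-10],
  [0,-0.0005,0,0,0,-10],
  [0,0,0,0,0,0],
], jaw=0.03)

```text
time_s: 15.1
position: [0.5688, 0.0061, 0.1106]
ee_rot: [[-0.998, -0.059, -0.0], [-0.059, 0.998, -0.003], [0.001, -0.002, -1.0]]
contact_force: [-0.6, 0.2, 1.0]
grip_width: 0.0304
```

```bash
python3 - <<'E'
from plan import *
plan([.588,.006,.075],Rt(93.5),3)
E
```

```text
pos [0.5688 0.0061 0.1106] turn/row [-0.0477 -0.0124 -0.0354] F [-0.5864  0.1615  1.0387] t 15.1 g 0.030437558497328408
[-0.0064,-0.0004,0.0119, -0.05,-0.01,-0.04],
[-0.0064,-0.0004,0.0119, -0.05,-0.01,-0.04],
[-0.0064,-0.0004,0.0119, -0.05,-0.01,-0.04],
```

Emit:
step_arm([
  [-0.007,0,0.012,0,0,0],
  [-0.007,0,0.012,0,0,0],
  [-0.005,0,0.01,0,0,0],
  [0,0,0,0,0,0],
])

```text
time_s: 15.6
position: [0.5884, 0.0069, 0.0753]
ee_rot: [[-0.998, -0.06, -0.002], [-0.06, 0.998, -0.003], [0.002, -0.002, -1.0]]
contact_force: [0.7, -0.5, 0.0]
grip_width: 0.0298
```

Emit:
step_arm([
  [0,0,0.003,0,0,0],
  [0,0,0.003,0,0,0],
  [0,0,0.002,0,0,0],
  [0,0,0,0,0,0],
])

```text
time_s: 16.1
position: [0.5893, 0.0067, 0.0695]
ee_rot: [[-0.998, -0.061, 0.002], [-0.061, 0.998, -0.003], [-0.002, -0.003, -1.0]]
contact_force: [0.6, -0.0, 0.6]
grip_width: 0.0299
```

Emit:
step_arm([
  [0,0,0.004,0,0,0],
  [0,0,0.004,0,0,0],
  [0,0,0.004,0,0,0],
  [0,0,0,0,0,0],
])

```text
time_s: 16.6
position: [0.5901, 0.0067, 0.0586]
ee_rot: [[-0.998, -0.061, 0.004], [-0.061, 0.998, -0.003], [-0.004, -0.003, -1.0]]
contact_force: [-0.8, 1.2, 4.2]
grip_width: 0.0297
```

Emit:
step_arm([
  [0,0,0.003,0,0,0],
  [0,0,0.003,0,0,0],
  [0,0,0.003,0,0,0],
  [0,0,0,0,0,0],
])

```text
time_s: 17.1
position: [0.5896, 0.0065, 0.0484]
ee_rot: [[-0.998, -0.061, 0.002], [-0.061, 0.998, -0.003], [-0.002, -0.003, -1.0]]
contact_force: [1.5, -0.2, 1.7]
grip_width: 0.0295
```

Emit:
step_arm([
  [0,0,0.003,0,0,0],
  [0,0,0.002,0,0,0],
  [0,0,0.001,0,0,0],
  [0,0,0,0,0,0],
])

```text
time_s: 17.6
position: [0.5907, 0.0068, 0.0444]
ee_rot: [[-0.998, -0.061, 0.005], [-0.061, 0.998, -0.003], [-0.005, -0.003, -1.0]]
contact_force: [-1.1, 0.8, 7.8]
grip_width: 0.0296
```

Emit:
step_arm([
  [0,0,0.003,0,0,0],
  [0,0,0.001,0,0,0],
  [0,0,0,0,0,0],
])

```text
time_s: 17.98
position: [0.5926, 0.0069, 0.0442]
ee_rot: [[-0.998, -0.061, 0.01], [-0.061, 0.998, -0.003], [-0.01, -0.003, -1.0]]
contact_force: [-3.3, 1.1, 18.7]
grip_width: 0.0301
```

Hard stop at 18.7 N after 18 mm of travel, so the amber bottle is down. I'll lift and verify.

Emit:
step_arm([
  [0.003,0,-0.02,0,0,0],
  [0.01,0,-0.05,0,0,0],
  [0.03,0,-0.06,0,0,0],
  [0.03,0,-0.05,0,0,0],
  [0.01,0,-0.015,0,0,0],
], jaw=0)

```text
time_s: 18.6
position: [0.5085, 0.0021, 0.2334]
ee_rot: [[-0.998, -0.061, 0.008], [-0.061, 0.998, -0.004], [-0.007, -0.004, -1.0]]
contact_force: [-0.1, 0.7, 0.3]
grip_width: 0.0
```

```bash
python3 - <<'E'
from ov import *
from plan import *
snap('side','s10'); 
p=[0.5525,0.0865,0.0608]
def ring(x,y,z,r=17): return [(x+r*np.cos(a),y,z+r*np.sin(a)) for a in np.linspace(0,6.283,40)]
L=[(ring(29,y+d,51),(255,0,255)) for y in(36,-80) for d in (-33,33)]+[(ring(-29,-15+d,51),(255,255,0)) for d in(-45,45)]+[(ring(29,-80+d,70),(0,255,255)) for d in(-33,33)]
draw('s10',(200,160,320,280),6,'s10c',p,L)
plan([.54,.045,.235],Rt(93.5),3)
E
```

```text
pos [0.5081 0.0021 0.2338] turn/row [-0.0803  0.1389 -0.0076] F [-0.3128 -0.2755  1.7027] t 18.65 g -5.94359410870547e-05
[-0.0115,0.0136,-0.0004, -0.08,0.14,-0.01],
[-0.0115,0.0136,-0.0004, -0.08,0.14,-0.01],
[-0.0115,0.0136,-0.0004, -0.08,0.14,-0.01],
```

View pics/s10c.png

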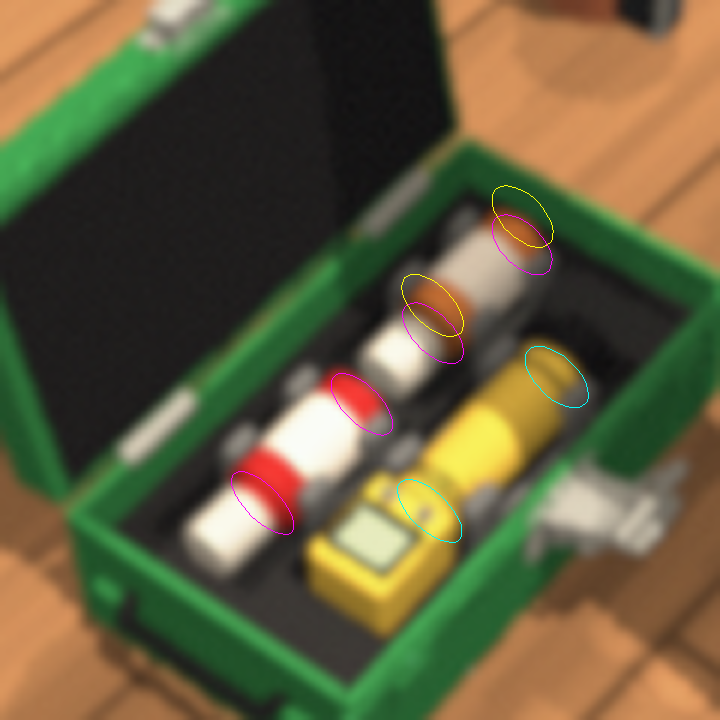

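All three now match the home rings (magenta and cyan), and nothing stands above the rim. Next, move over and behind the lid.

Emit:
step_arm([
  [-0.045,0.008,-0.002,0,0.1,0],
  [-0.05,0.008,0,0,0.1,0],
  [-0.05,0.008,0,0,0.1,0],
  [-0.04,0.008,0,0,0.1,0],
  [-0.014,0,0,0,0,0],
  [0,0,0,0,0,0],
])

```text
time_s: 19.4
position: [0.7052, 0.0465, 0.226]
ee_rot: [[-0.998, -0.061, -0.011], [-0.061, 0.998, -0.003], [0.011, -0.002, -1.0]]
contact_force: [0.5, 0.3, -0.2]
grip_width: 0.0001
```

```bash
python3 - <<'E'
from plan import *
snap('side','s11'); snap('top','t11')
s=monitor.state();print(s['position'],s['ee_rot'][:,2],s['joint_positions'])
crop('s11',160,70,340,250,4,'s11c'); crop('t11',195,60,345,265,3.5,'t11c')
E
```

```text
[0.7043 0.0463 0.2288] [-0.0085 -0.0032 -1.    ] [ -1.5847  34.7458  48.0277 103.7645  -0.1972  -5.0639]
```

View pics/s11c.png

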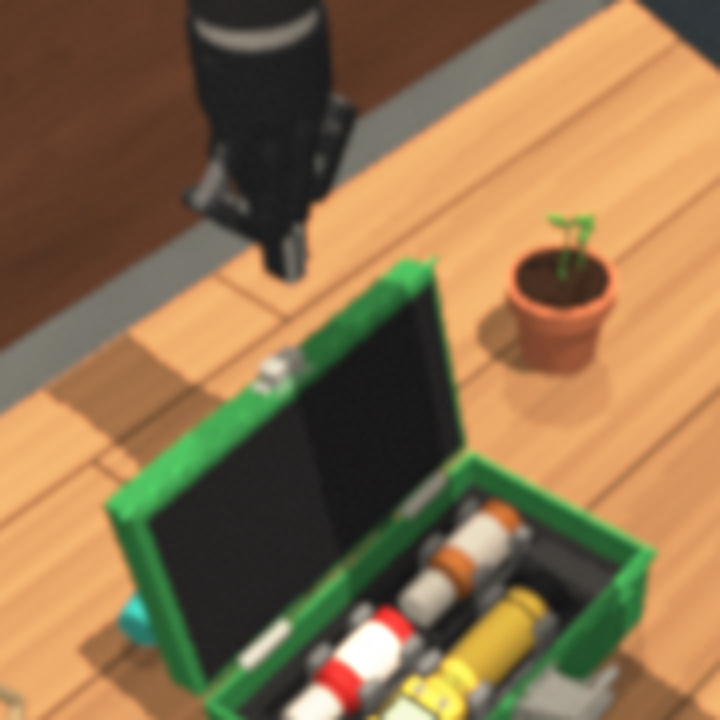

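View pics/t11c.png

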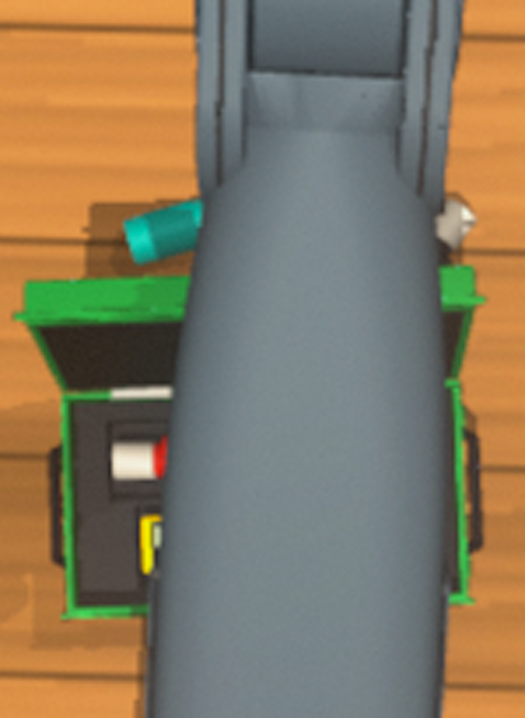

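```bash
python3 - <<'E'
from plan import *
for z in(.23,.25,.26): print(atz('s11',231.8,139.5,z))
print('lid rear edge top', atz('t11',195+25/3.5,60+283/3.5,.222), atz('t11',195+473/3.5,60+267/3.5,.222),'inner',atz('t11',195+18/3.5,60+318/3.5,.226),atz('t11',195+480/3.5,60+300/3.5,.226))
E
```

```text
[0.7194 0.0338 0.23  ]
[0.7011 0.0497 0.25  ]
[0.692  0.0577 0.26  ]
lid rear edge top [0.6715 0.2266 0.222 ] [ 0.688  -0.0399  0.222 ] inner [0.6499 0.2294 0.226 ] [ 0.6677 -0.0441  0.226 ]
```

Emit:
step_arm([
  [-0.001,0,0.025,0,0.2,0],
  [0,0,0.025,0,0.2,0],
  [0,0,0.006,0,0,0],
  [0,0,0,0,0,0],
])

```text
time_s: 20.0
position: [0.7048, 0.0461, 0.1752]
ee_rot: [[-0.998, -0.061, -0.013], [-0.061, 0.998, -0.004], [0.013, -0.003, -1.0]]
contact_force: [0.8, -0.2, 0.1]
grip_width: 0.0
```

```bash
python3 - <<'E'
from plan import *
pv=None
for a in(1.57,1.45,1.3,1.15,1.0,.85,.7,.55,.4,.3,.2,.1,.05,0,-.02):
    q=np.array([.631-.13*np.cos(a)+.0275*np.sin(a)+.011,.0775+.13*np.sin(a)+.0275*np.cos(a)-.0235])
    print(a,q, None if pv is None else q-pv); pv=q
s=monitor.state();print(s['position'],s['ee_rot'],s['contact_force'])
E
```

```text
1.57 [0.6694 0.184 ] None
1.45 [0.6536 0.1864] [-0.0158  0.0023]
1.3 [0.6337 0.1866] [-0.0199  0.0003]
1.15 [0.614  0.1839] [-0.0197 -0.0027]
1.0 [0.5949 0.1782] [-0.0191 -0.0056]
0.85 [0.5769 0.1698] [-0.018  -0.0084]
0.7 [0.5603 0.1588] [-0.0166 -0.011 ]
0.55 [0.5455 0.1454] [-0.0147 -0.0134]
0.4 [0.533 0.13 ] [-0.0126 -0.0154]
0.3 [0.5259 0.1187] [-0.007  -0.0113]
0.2 [0.5201 0.1068] [-0.0059 -0.0119]
0.1 [0.5154 0.0943] [-0.0047 -0.0124]
0.05 [0.5135 0.088 ] [-0.0019 -0.0064]
0 [0.512  0.0815] [-0.0015 -0.0065]
-0.02 [0.5115 0.0789] [-0.0005 -0.0026]
[0.7048 0.0461 0.1752] [[-0.9981 -0.0606 -0.0125]
 [-0.0606  0.9982 -0.0037]
 [ 0.0127 -0.0029 -0.9999]] [ 0.7566 -0.2436  0.1386]
```

Emit:
step_arm([
  [0.015,0,-0.003,0,0,0],
  [0.018,0,-0.004,0,0,0],
  [0.018,0,-0.004,0,0,0],
  [0.02,0,0,0,0,0],
  [0.02,0,0.003,0,0,0],
])

```text
time_s: 20.62
position: [0.6164, 0.0406, 0.187]
ee_rot: [[-0.998, -0.061, -0.005], [-0.061, 0.998, -0.004], [0.005, -0.003, -1.0]]
contact_force: [2.9, -0.0, 0.6]
grip_width: 0.0001
```

```bash
python3 - <<'E'
from plan import *
snap('side','s12')
s=monitor.state();print(s['position'],s['ee_rot'][:,2],s['contact_force'])
crop('s12',160,70,340,250,3.5,'s12c')
E
```

```text
[0.6131 0.0407 0.1865] [-0.01   -0.0039 -0.9999] [-4.2555  0.9675  0.0251]
```

View pics/s12c.png

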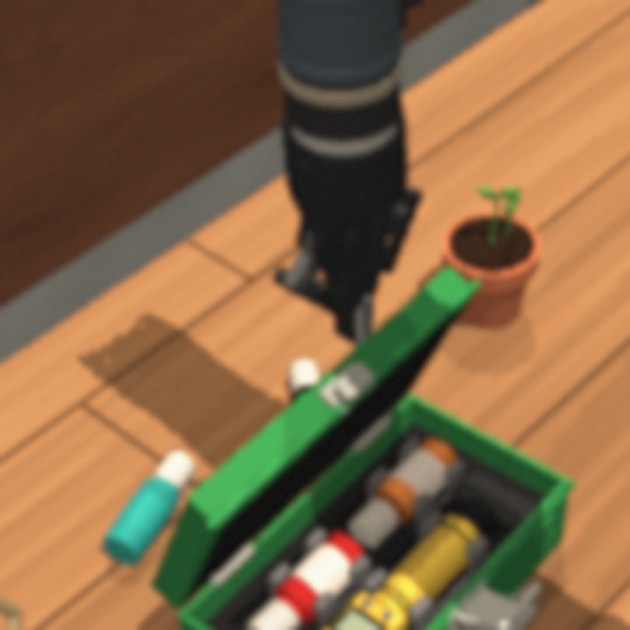

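Emit:
step_arm([
  [0.019,0,0.007,0,0,0],
  [0.018,0,0.0085,0,0,0],
  [0.0165,0,0.011,0,0,0],
  [0.0145,0,0.0135,0,0,0],
  [0.0125,0,0.0155,0,0,0],
  [0.007,0,0.0115,0,0,0],
  [0,0,0,0,0,0],
])

```text
time_s: 21.55
position: [0.5266, 0.0351, 0.1187]
ee_rot: [[-0.998, -0.061, -0.011], [-0.061, 0.998, -0.004], [0.012, -0.003, -1.0]]
contact_force: [0.2, -0.4, 0.1]
grip_width: 0.0003
```

```bash
python3 - <<'E'
from plan import *
snap('side','s13')
s=monitor.state();print(s['position'],s['ee_rot'][:,2],s['contact_force'])
crop('s13',160,70,340,250,3.5,'s13c')
E
```

```text
[0.5273 0.0351 0.1192] [-0.0103 -0.0038 -0.9999] [ 0.2005 -0.0551  0.2713]
```

View pics/s13c.png

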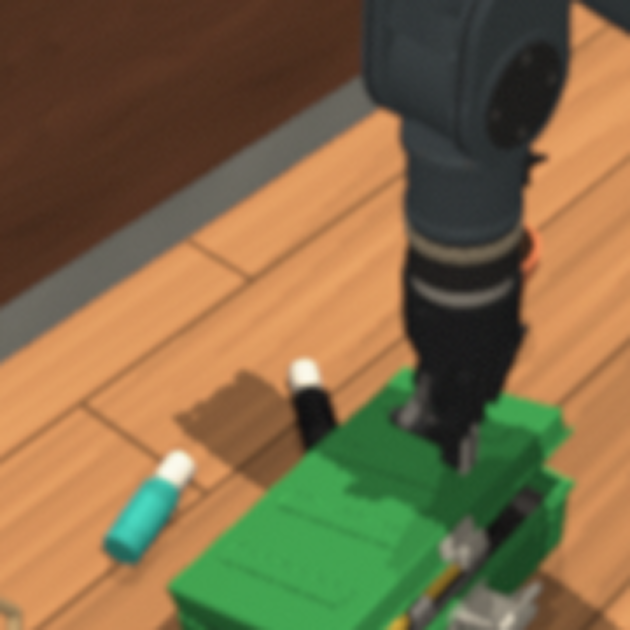

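Emit:
step_arm([
  [0.0055,0,0.01,0,0,0],
  [0.004,0,0.01,0,0,0],
  [0.003,0,0.008,0,0,0],
  [0.002,0,0.006,0,0,0],
  [0,0,0,0,0,0],
])

```text
time_s: 22.22
position: [0.5108, 0.0342, 0.0832]
ee_rot: [[-0.998, -0.061, -0.014], [-0.061, 0.998, -0.004], [0.014, -0.003, -1.0]]
contact_force: [0.6, -0.5, 0.4]
grip_width: -0.0003
```

Emit:
step_arm([
  [0,0,0.002,0,0,0],
  [0,0,0.002,0,0,0],
  [0,0,0,0,0,0],
])

```text
time_s: 22.6
position: [0.512, 0.0341, 0.082]
ee_rot: [[-0.998, -0.061, -0.011], [-0.061, 0.998, -0.004], [0.011, -0.003, -1.0]]
contact_force: [-2.5, -0.0, 5.3]
grip_width: -0.0001
```

Emit:
step_arm([
  [0,0,0.002,0,0,0],
  [0,0,0.001,0,0,0],
  [0,0,0,0,0,0],
])

```text
time_s: 22.98
position: [0.5121, 0.0341, 0.0819]
ee_rot: [[-0.998, -0.061, -0.009], [-0.061, 0.998, -0.004], [0.01, -0.003, -1.0]]
contact_force: [-6.4, -0.2, 17.0]
grip_width: -0.0002
```

The lid is at a hard stop. I'll back off, approach the bail from the front, and look.

Emit:
step_arm([
  [0,0,-0.03,0,0,0],
  [0.03,0.012,-0.04,0,0,0],
  [0.04,0.016,0,0,0,0],
  [0.05,0.016,0,0,0,0],
  [0.03,0.008,0,0,0,0],
  [0,0,0,0,0,0],
])

```text
time_s: 23.72
position: [0.3586, 0.0776, 0.1494]
ee_rot: [[-0.998, -0.062, -0.011], [-0.062, 0.998, -0.004], [0.011, -0.003, -1.0]]
contact_force: [0.4, -1.0, 0.2]
grip_width: -0.0004
```

```bash
python3 - <<'E'
from plan import *
snap('side','s14');snap('top','t14')
s=monitor.state();print(s['position'],s['ee_rot'][:,2],s['contact_force'])
crop('s14',190,130,350,290,4.5,'s14c');crop('t14',195,130,345,265,5,'t14c')
E
```

```text
[0.3604 0.0772 0.1494] [-0.0099 -0.0038 -0.9999] [ 0.5252 -1.0032 -0.0367]
```

View pics/s14c.png

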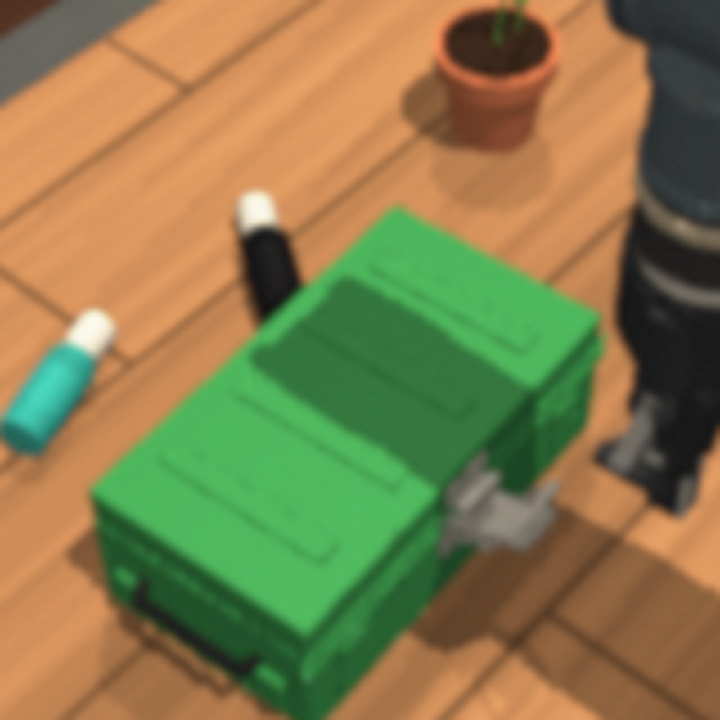

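View pics/t14c.png

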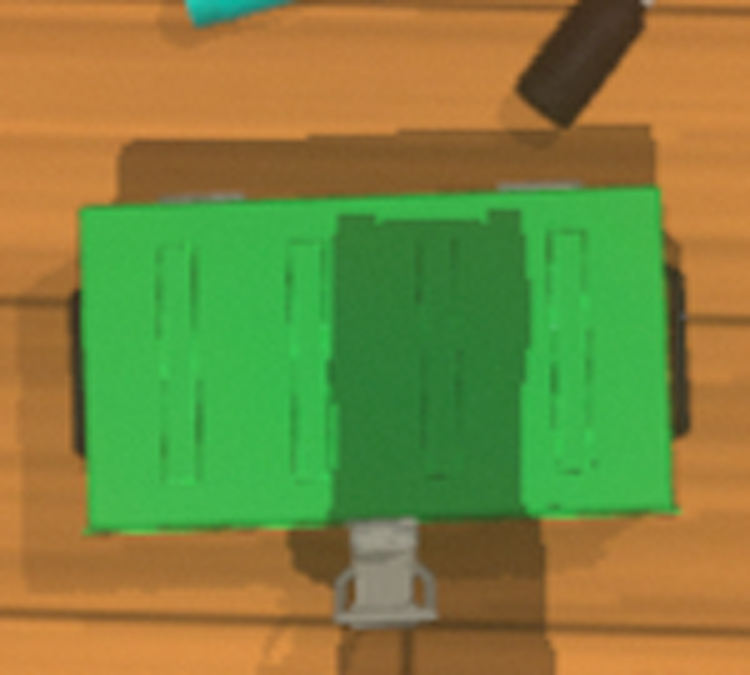

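```bash
python3 - <<'E'
from plan import *
c=[atz('t14',195+u/5,130+v/5,.105) for u,v in((82,208),(660,188),(673,510),(90,531))]
print(np.array(c),np.mean(c,0)); 
print('edge yaw',np.degrees(np.arctan2(c[1][0]-c[0][0],c[0][1]-c[1][1])),np.degrees(np.arctan2(c[2][0]-c[3][0],c[3][1]-c[2][1])))
for z in(.083,.102): print(z,atz('t14',195+385/5,130+617/5,z),atz('t14',195+335/5,130+617/5,z),atz('t14',195+436/5,130+614/5,z))
crop('s14',280,220,325,260,16,'s14d');crop('t14',255,225,290,262,16,'t14d')
p=[.553,.086,.0608]
for nm,P in dict(bar=W(-118,0,102),barL=W(-118,21,102),barR=W(-118,-21,102),tip=W(-124.6,0,86),keep=W(-83,0,88)).items():
    q=T(p,P)[0]; print(nm,q,(proj('s14',q)-[280,220])*16,(proj('t14',q)-[255,225])*16)
E
```

```text
[[ 0.6193  0.2227  0.105 ]
 [ 0.6356 -0.0435  0.105 ]
 [ 0.4876 -0.0529  0.105 ]
 [ 0.4708  0.2142  0.105 ]] [0.5533 0.0851 0.105 ]
edge yaw 3.4897756123237134 3.60560641304566
0.083 [0.4339 0.0783 0.083 ] [0.4333 0.1016 0.083 ] [0.4359 0.0546 0.083 ]
0.102 [0.435  0.0778 0.102 ] [0.4343 0.1007 0.102 ] [0.437  0.0544 0.102 ]
bar [0.4352 0.0788 0.102 ] [455.7425 355.0799] [264.7655 452.3872]
barL [0.4339 0.0998 0.102 ] [373.9736 447.8518] [118.5235 457.316 ]
barR [0.4365 0.0579 0.102 ] [535.7298 264.3294] [411.0326 447.4575]
tip [0.4286 0.0784 0.086 ] [486.3659 440.4654] [269.5741 491.8824]
keep [0.4702 0.081  0.088 ] [259.5224 296.4641] [259.7401 205.6875]
```

View pics/s14d.png

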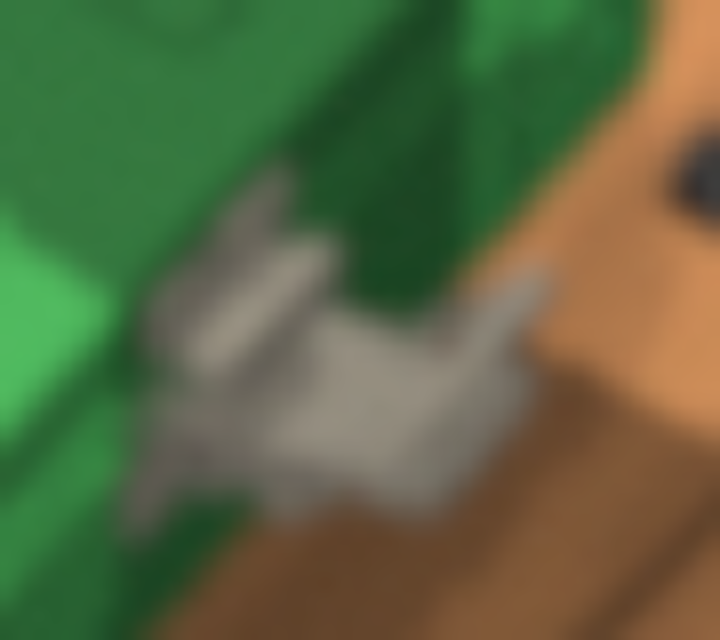

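View pics/t14d.png

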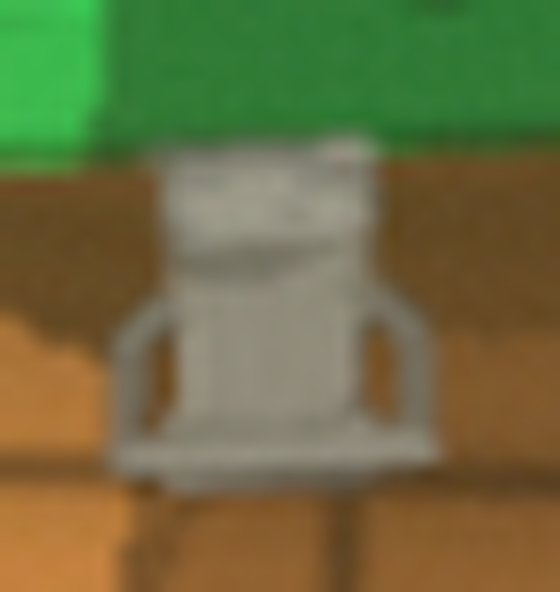

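The lid sits flush, with its corners giving case centre (0.5533, 0.0851) and yaw 3.5°. The bail bar is at about (0.435, 0.078, 0.102), matching the model. Lower in front of it and push.

Emit:
step_arm([
  [0,0.001,0.03,0,0,0],
  [-0.015,0.001,0.03,0,0,0],
  [-0.015,0,0.016,0,0,0],
  [0,0,0,0,0,0],
])

```text
time_s: 24.32
position: [0.3885, 0.0803, 0.0709]
ee_rot: [[-0.998, -0.06, -0.015], [-0.06, 0.998, -0.004], [0.016, -0.003, -1.0]]
contact_force: [-0.1, -0.4, 0.7]
grip_width: 0.0001
```

Emit:
step_arm([
  [-0.015,-0.002,-0.002,0,0,0],
  [-0.012,-0.001,0,0,0,0],
  [-0.01,0,0,0,0,0],
  [-0.01,0,0,0,0,0],
  [-0.01,0,0,0,0,0],
  [-0.005,0,0,0,0,0],
  [0,0,0,0,0,0],
])

```text
time_s: 25.2
position: [0.4507, 0.0816, 0.0734]
ee_rot: [[-0.998, -0.061, -0.013], [-0.061, 0.998, -0.004], [0.013, -0.003, -1.0]]
contact_force: [0.0, 0.3, -0.2]
grip_width: 0.0
```

```bash
python3 - <<'E'
from plan import *
snap('side','s15')
s=monitor.state();print(s['position'],s['ee_rot'][:,2],s['contact_force'])
crop('s15',260,190,340,260,9,'s15c')
E
```

```text
[0.4503 0.0816 0.0734] [-0.013  -0.0036 -0.9999] [ 0.1186  0.5835 -0.939 ]
```

View pics/s15c.png

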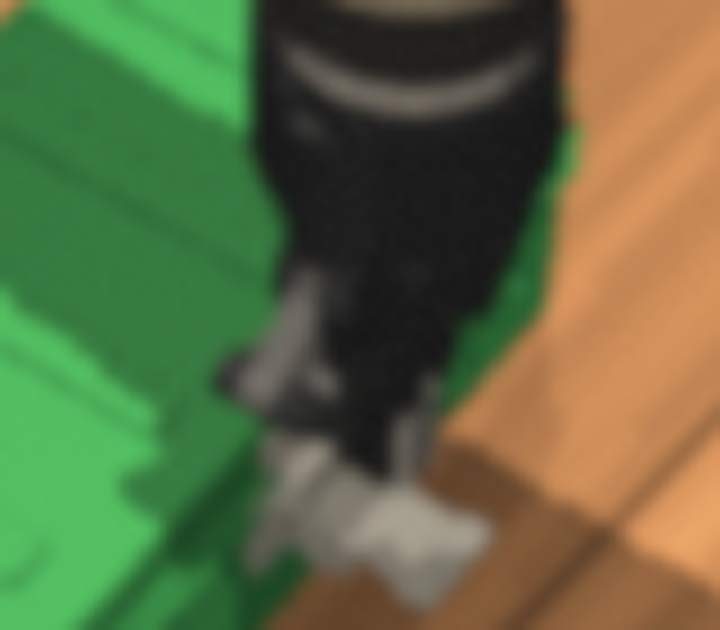

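Emit:
step_arm([
  [0.02,0,-0.005,0,0,0],
  [0.03,0,-0.02,0,0,0],
  [0.04,0,-0.03,0,-10,0],
  [0,0,0,0,-10,0],
  [0,0,0,0,-10,0],
])

```text
time_s: 25.88
position: [0.3723, 0.077, 0.1254]
ee_rot: [[-0.897, -0.061, 0.439], [-0.056, 0.998, 0.024], [-0.439, -0.003, -0.898]]
contact_force: [-2.2, 0.0, 1.0]
grip_width: -0.0004
```

```bash
python3 - <<'E'
from plan import *
snap('side','s16');snap('top','t16')
s=monitor.state();print(s['position'],s['ee_rot'],s['contact_force'],s['joint_positions'])
crop('s16',275,210,330,260,10,'s16c');crop('t16',250,215,295,262,12,'t16c')
E
```

```text
[0.3667 0.077  0.1162] [[-0.9032 -0.0611  0.4248]
 [-0.0561  0.9981  0.0242]
 [-0.4255 -0.0019 -0.9049]] [ 0.0511  0.1746 -1.5491] [  0.4855 -56.1053 -49.0134  71.9337   1.1826  -2.7778]
```

View pics/s16c.png

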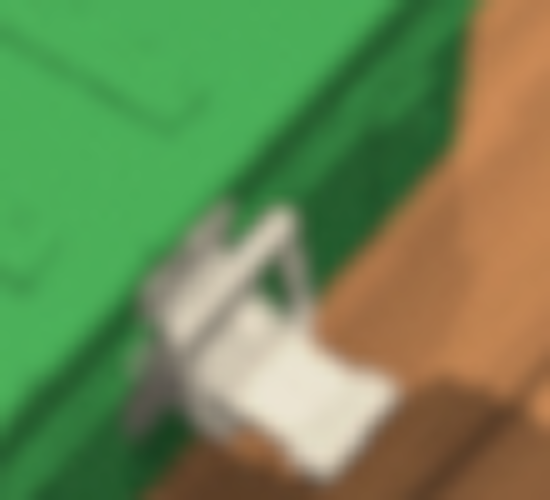

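View pics/t16c.png

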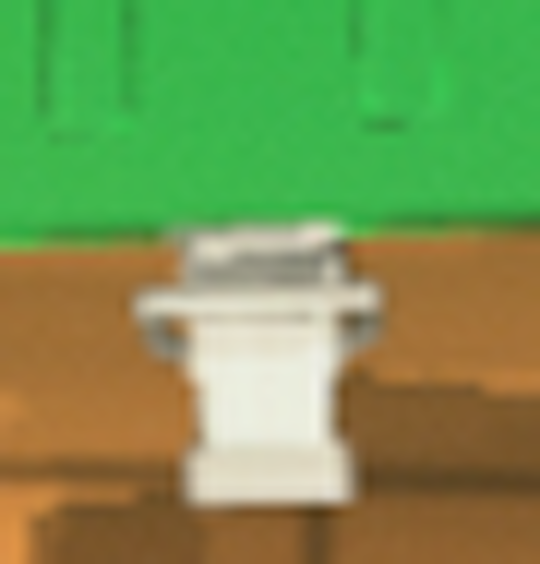

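```bash
python3 - <<'E'
from plan import *
b=(250+258/12,215+303/12); sb=(275+237/10,210+268/10)
print('tri bar ctr',tri('t16',b,'s16',sb))
p=[.5533,.0853,.0608]
def inv(P):
    d=P[:2]-p[:2]; c,s=np.cos(p[2]),np.sin(p[2]); return np.array([c*d[0]+s*d[1],-s*d[0]+c*d[1],P[2]])*1000
print(inv(tri('t16',b,'s16',sb)[0]))
for z in(.095,.1,.107): print(inv(atz('t16',*b,z)))
print('keeper lip front', inv(atz('t16',250+265/12,215+285/12,.093)))
# predicted bar for bail angle
for x,z in((-99,107),(-95,107),(-92.5,106),(-78,100)):
    q=T(p,W(x,0,z))[0]; print(x,z,(proj('t16',q)-[250,215])*12,(proj('s16',q)-[275,210])*10)
E
```

```text
tri bar ctr (array([0.4646, 0.0796, 0.0985]), np.float64(0.0008571782740819292))
[-88.8925  -0.279   98.4642]
[-88.6321   0.0628  95.    ]
[-88.4896  -0.0931 100.    ]
[-88.29    -0.3112 107.    ]
keeper lip front [-85.2703  -1.3393  93.    ]
-99 107 [258.2175 359.3222] [270.6622 267.6429]
-95 107 [257.527  338.3025] [256.8571 259.4696]
-92.5 106 [257.2546 324.9943] [248.0849 256.9184]
-78 100 [255.7164 248.2713] [197.7869 242.8033]
```

The bail is past upright, but the bar sits at about case (-89, 98), on top of the keeper lip, because the lever sank a little while I pushed. I'll straighten the tool and push the bar inward over the lip.

```bash
python3 - <<'E'
from plan import *
plan([.42,.080,.095],Rt(93.5),3)
E
```

```text
pos [0.3667 0.077  0.1162] turn/row [-0.0364  8.3946  0.0089] F [ 0.0511  0.1746 -1.5491] t 25.975 g -7.629830148009514e-05
[-0.0131,-0.0001,0.0140, -0.04,8.39,0.01],
[-0.0150,-0.0001,0.0119, -0.04,8.39,0.01],
[-0.0166,-0.0001,0.0096, -0.04,8.39,0.01],
```

Emit:
step_arm([
  [-0.015,0,0.01,0,8.4,0],
  [-0.015,0,0.01,0,8.4,0],
  [-0.016,0,0.01,0,8.4,0],
  [0,0,0,0,0,0],
])

```text
time_s: 26.48
position: [0.4224, 0.0796, 0.1046]
ee_rot: [[-0.998, -0.06, 0.016], [-0.06, 0.998, -0.001], [-0.016, -0.002, -1.0]]
contact_force: [-1.0, 0.0, -0.1]
grip_width: 0.0001
```

Emit:
step_arm([
  [0,0,0.02,0,0.5,0],
  [-0.012,0,0.011,0,0.3,0],
  [-0.01,0,0,0,0,0],
  [-0.007,0,0,0,0,0],
  [-0.007,0,0,0,0,0],
  [0,0,0,0,0,0],
])

```text
time_s: 27.22
position: [0.4586, 0.082, 0.082]
ee_rot: [[-0.998, -0.061, 0.021], [-0.061, 0.998, -0.001], [-0.021, -0.002, -1.0]]
contact_force: [0.5, 0.8, -0.6]
grip_width: 0.0002
```

```bash
python3 - <<'E'
from plan import *
snap('side','s17')
s=monitor.state();print(s['position'],s['ee_rot'][:,2],s['contact_force'])
crop('s17',265,200,325,260,10,'s17c')
E
```

```text
[0.4582 0.082  0.0817] [ 0.0197 -0.0012 -0.9998] [ 0.3206 -0.3228  0.0097]
```

View pics/s17c.png

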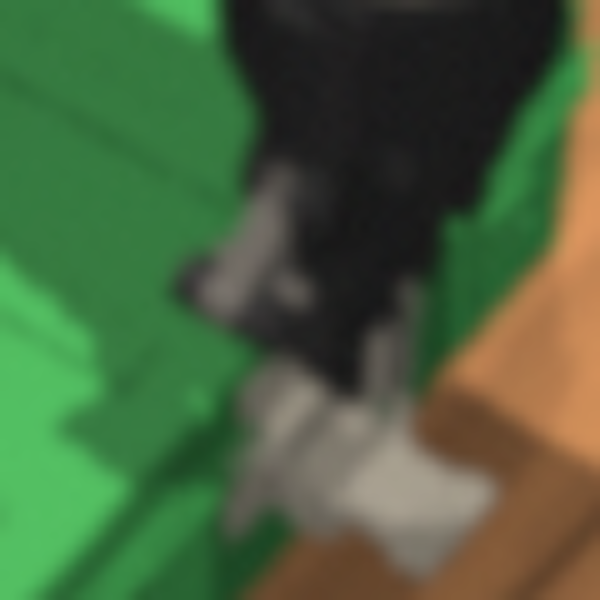

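The tip went in about 8 mm too high (z reads 0.082) and passed over the bar. Back out, lower, and repeat.

Emit:
step_arm([
  [0.015,0,-0.002,0,0.5,0],
  [0.015,0,0,0,0.5,0],
  [0,0,0.01,0,0,0],
  [0,0,0,0,0,0],
])

```text
time_s: 27.78
position: [0.4269, 0.0801, 0.0714]
ee_rot: [[-0.998, -0.06, -0.0], [-0.06, 0.998, -0.002], [0.001, -0.002, -1.0]]
contact_force: [-0.6, 0.6, 0.5]
grip_width: -0.0
```

Emit:
step_arm([
  [-0.012,0,-0.001,0,0,0],
  [-0.008,0,0,0,0,0],
  [-0.006,0,0,0,0,0],
  [-0.005,0,0,0,0,0],
  [-0.002,0,0,0,0,0],
  [0,0,0,0,0,0],
])

```text
time_s: 28.52
position: [0.4578, 0.0819, 0.0737]
ee_rot: [[-0.998, -0.061, -0.006], [-0.061, 0.998, -0.003], [0.006, -0.003, -1.0]]
contact_force: [-8.0, -1.2, 5.7]
grip_width: 0.0001
```

```bash
python3 - <<'E'
from plan import *
snap('side','s18')
s=monitor.state();print(s['position'],s['ee_rot'][:,2],s['contact_force'])
crop('s18',265,200,325,260,10,'s18c')
E
```

```text
[0.4578 0.0819 0.0737] [-0.0054 -0.003  -1.    ] [-7.8751 -2.3847  6.6814]
```

View pics/s18c.png

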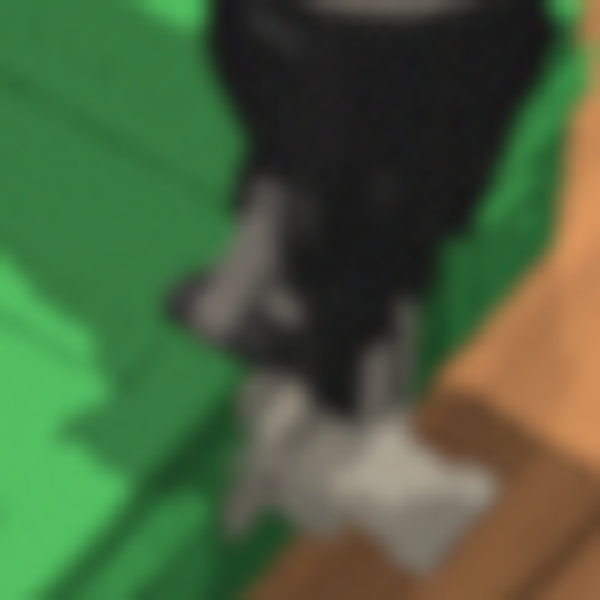

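Emit:
step_arm([
  [0.02,0,0,0,0,0],
  [0.03,0,-0.02,0,0,0],
  [0.03,0,-0.03,0,0,0],
])

```text
time_s: 28.95
position: [0.3795, 0.0773, 0.1232]
ee_rot: [[-0.998, -0.06, -0.001], [-0.06, 0.998, -0.002], [0.001, -0.002, -1.0]]
contact_force: [0.6, 0.0, 0.2]
grip_width: 0.0001
```

```bash
python3 - <<'E'
from plan import *
snap('side','s19');snap('top','t19')
s=monitor.state();print(s['position'],s['ee_rot'][:,2],s['contact_force'])
crop('s19',275,210,330,265,10,'s19c');crop('t19',250,215,295,262,12,'t19c')
a=cv2.imread('pics/s19c.png');b=cv2.imread('pics/t19c.png');h=max(a.shape[0],b.shape[0]);f=lambda i:cv2.copyMakeBorder(i,0,h-i.shape[0],0,0,0)
c=np.hstack([f(a),f(b)]);cv2.imwrite('pics/b19.png',cv2.resize(c,None,fx=.72,fy=.72)); print(c.shape)
E
```

```text
[0.3815 0.0775 0.1271] [ 0.0067 -0.0021 -1.    ] [-0.3462 -0.924   0.4557]
(564, 1090, 3)
```

View pics/b19.png

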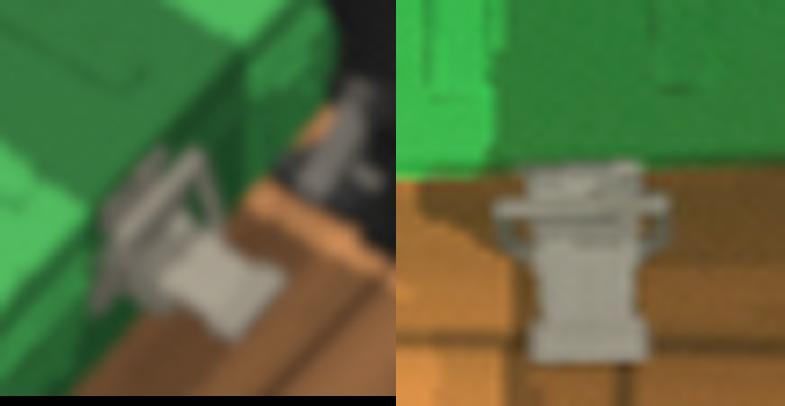

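```bash
cat >> plan.py <<'E'
pc=[.5533,.0853,.0608]
def inv(P):
    d=P[:2]-pc[:2]; c,s=np.cos(pc[2]),np.sin(pc[2]); return np.array([c*d[0]+s*d[1],-s*d[0]+c*d[1],P[2]])*1000
E
python3 - <<'E'
from plan import *
crop('s19',283,222,320,262,18,'s19d');crop('t19',258,228,286,262,18,'t19d')
a=cv2.imread('pics/s19d.png');b=cv2.imread('pics/t19d.png');h=max(a.shape[0],b.shape[0]);f=lambda i:cv2.copyMakeBorder(i,0,h-i.shape[0],0,0,0)
c=np.hstack([f(a),f(b)]);cv2.imwrite('pics/b19.png',cv2.resize(c,None,fx=2/3,fy=2/3)); print(c.shape,a.shape)
E
```

```text
(720, 1170, 3) (720, 666, 3)
```

View pics/b19.png

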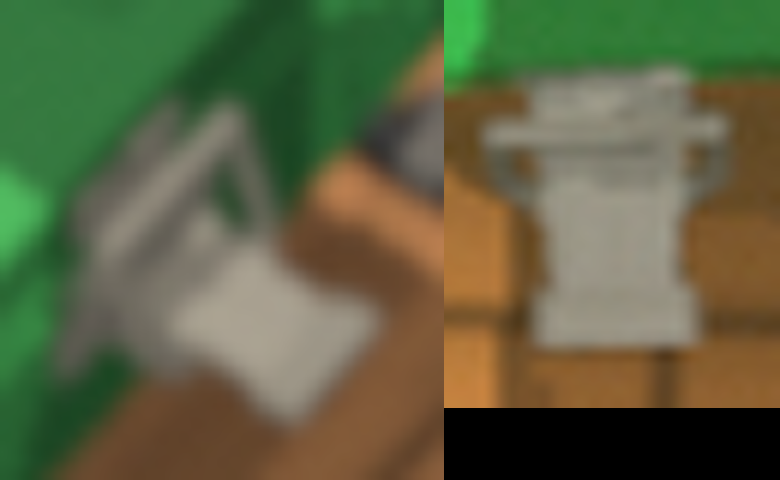

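```bash
python3 - <<'E'
from plan import *
P,e=tri('t19',(271.6,238.9),'s19',(297.2,236.5)); print('bar',inv(P),e)
P,e=tri('t19',(258+(533-444)/12,228+343/12),'s19',(283+288/12,222+420/12)); print('tipL',inv(P),e)
P,e=tri('t19',(258+(698-444)/12,228+340/12),'s19',(283+380/12,222+318/12)); print('tipR',inv(P),e)
print('tip in 14'); 
P,e=tri('t14',(255+165/16,225+488/16),'s14',(280+428/16,220+518/16)); print('tipL',inv(P),e)
for a in(1.3,1.4,1.5,1.6,1.8):
  d=np.array([-np.sin(a),-np.cos(a)]);n=np.array([-np.cos(a),np.sin(a)]);o=np.array([-84,66]);print(a,'tip',o+45*d,o+45*d+6*n,'bailpiv',o+16*d, 'bar at x=-86:', (o+16*d)[1]+np.sqrt(36**2-(-86-(o+16*d)[0])**2))
E
```

```text
bar [-85.3326  -0.2291  96.7926] 0.0003542415371268606
tipL [-127.3582   16.6208   66.952 ] 0.00018242238469271977
tipR [-127.8187  -15.7938   65.996 ] 0.00041174100128519203
tip in 14
tipL [-124.3686   15.7876   82.7528] 0.0009414373041152515
1.3 tip [-127.3601   53.9626] [-128.9651   59.7439] bailpiv [-99.4169  61.72  ] bar at x=-86: 95.12639483154189
1.4 tip [-128.3452   58.3515] [-129.365    64.2642] bailpiv [-99.7672  63.2805] bar at x=-86: 96.54408419902691
1.5 tip [-128.8873   62.8168] [-129.3117   68.8018] bailpiv [-99.9599  64.8682] bar at x=-86: 98.05134265353843
1.6 tip [-128.9808   67.314 ] [-128.8056   73.3114] bailpiv [-99.9932  66.4672] bar at x=-86: 99.63631925658885
1.8 tip [-127.8231   76.2241] [-126.4599   82.0672] bailpiv [-99.5816  69.6352] bar at x=-86: 102.97501712394676
```

Triangulation puts the bar at case (-85, 97), resting on the lip, with the lever down at about 1.45 rad. I'll grip the lever by its side edges, raise it to about 1.8 so the bar can drop behind the lip, then release.

Emit:
step_arm([
  [-0.025,0,0.02,0,0,0],
  [-0.027,-0.0005,0.025,0,0,0],
  [0,0,0.015,0,0,0],
  [0,0,0,0,0,0],
], jaw=0.06)

```text
time_s: 29.55
position: [0.431, 0.0798, 0.0615]
ee_rot: [[-0.998, -0.061, -0.004], [-0.061, 0.998, -0.002], [0.004, -0.002, -1.0]]
contact_force: [-0.4, -0.4, -0.2]
grip_width: 0.0601
```

Emit:
step_arm([
  [-0.002,-0.0015,0.01,0,0,0],
  [0,0,0.01,0,0,0],
  [0,0,0.005,0,0,0],
  [0,0,0,0,0,0],
])

```text
time_s: 30.05
position: [0.4345, 0.0785, 0.0383]
ee_rot: [[-0.998, -0.061, 0.0], [-0.061, 0.998, -0.002], [-0.0, -0.002, -1.0]]
contact_force: [0.1, -0.5, -0.5]
grip_width: 0.0599
```

```bash
python3 - <<'E'
from plan import *
snap('side','s20')
s=monitor.state();print(s['position'],s['ee_rot'][:,2],s['contact_force'])
crop('s20',265,200,335,270,9,'s20c')
E
```

```text
[0.4349 0.0785 0.0387] [ 0.0011 -0.0022 -1.    ] [0.3796 0.1995 1.141 ]
```

View pics/s20c.png

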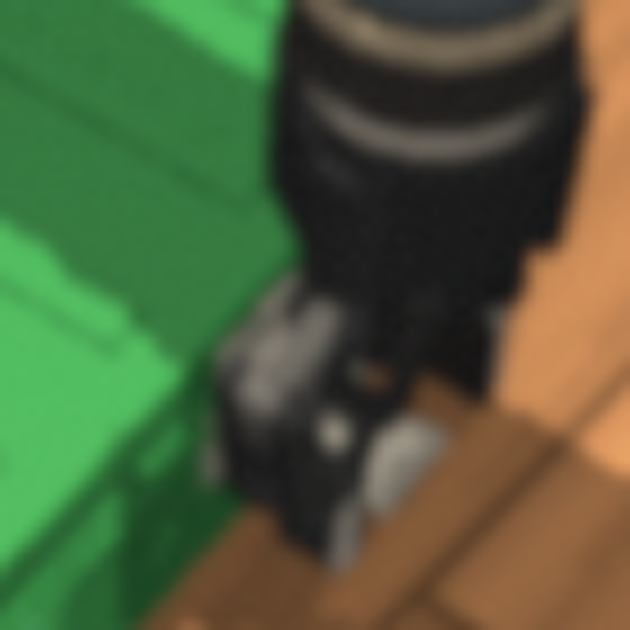

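Emit:
step_arm([
  [0,0,0.004,0,0,0],
  [0,0,0,0,0,0],
])

```text
time_s: 30.35
position: [0.4349, 0.0785, 0.0346]
ee_rot: [[-0.998, -0.061, 0.001], [-0.061, 0.998, -0.002], [-0.001, -0.002, -1.0]]
contact_force: [0.8, 0.5, 0.7]
grip_width: 0.0598
```

Emit:
step_arm([
  [0,0,0,0,0,0],
  [0,0,0,0,0,0],
  [0,0,0,0,0,0],
], jaw=0.01, force=40)

```text
time_s: 30.72
position: [0.4352, 0.0785, 0.035]
ee_rot: [[-0.998, -0.061, 0.002], [-0.061, 0.998, -0.002], [-0.001, -0.002, -1.0]]
contact_force: [-0.1, -0.4, 1.5]
grip_width: 0.0298
```

Emit:
step_arm([
  [0,0,-0.003,0,0,0],
  [0,0,-0.004,0,0,0],
  [0,0,-0.004,0,0,0],
  [-0.001,0,-0.003,0,0,0],
  [0,0,0,0,0,0],
])

```text
time_s: 31.35
position: [0.4371, 0.0787, 0.0482]
ee_rot: [[-0.998, -0.06, 0.003], [-0.06, 0.998, -0.002], [-0.003, -0.002, -1.0]]
contact_force: [5.0, 0.1, -7.8]
grip_width: 0.0299
```

```bash
python3 - <<'E'
from plan import *
snap('side','s21')
s=monitor.state();print(s['position'],s['ee_rot'][:,2],s['contact_force'],s['grip_width'])
crop('s21',265,200,335,270,9,'s21c')
E
```

```text
[0.4371 0.0787 0.0482] [ 0.003  -0.0018 -1.    ] [ 5.9052  0.4406 -7.7081] 0.030190156976512228
```

View pics/s21c.png

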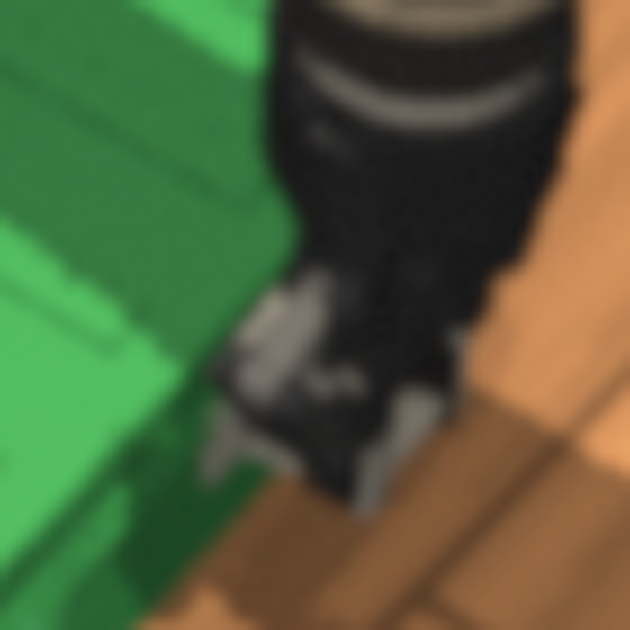

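Emit:
step_arm([
  [0,0,0,0,0,0],
  [0,0,0,0,0,0],
], jaw=0.06)

```text
time_s: 31.65
position: [0.4358, 0.0785, 0.0492]
ee_rot: [[-0.998, -0.061, 0.001], [-0.061, 0.998, -0.003], [-0.001, -0.003, -1.0]]
contact_force: [0.9, 0.3, 1.0]
grip_width: 0.0596
```

Emit:
step_arm([
  [0.005,0,-0.02,0,0,0],
  [0.02,0,-0.03,0,0,0],
  [0.03,0,-0.03,0,0,0],
  [0.01,0,0,0,0,0],
], jaw=0)

```text
time_s: 32.15
position: [0.3719, 0.0748, 0.1317]
ee_rot: [[-0.998, -0.061, 0.007], [-0.061, 0.998, -0.002], [-0.007, -0.003, -1.0]]
contact_force: [0.6, 0.1, 0.1]
grip_width: 0.0001
```

```bash
python3 - <<'E'
from plan import *
snap('side','s22');snap('top','t22')
s=monitor.state();print(s['position'],s['ee_rot'][:,2],s['contact_force'])
crop('s22',283,222,320,262,18,'s22d');crop('t22',258,228,286,262,18,'t22d')
a=cv2.imread('pics/s22d.png');b=cv2.imread('pics/t22d.png');h=max(a.shape[0],b.shape[0]);f=lambda i:cv2.copyMakeBorder(i,0,h-i.shape[0],0,0,0)
c=np.hstack([f(a),f(b)]);cv2.imwrite('pics/b22.png',cv2.resize(c,None,fx=2/3,fy=2/3))
E
```

```text
[0.3708 0.0748 0.1289] [ 0.0024 -0.0023 -1.    ] [-0.005  -0.0742 -0.4336]
```

View pics/b22.png

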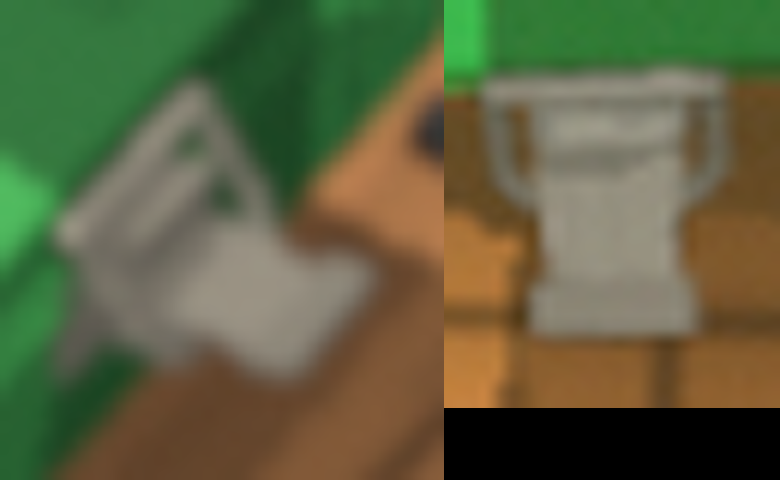

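The bar now lies against the lid front behind the lip (top crop row 85). Before throwing the lever with a tilted tool, I need to know whether the tip offset follows the tool axis. The earlier tilted picture can settle that.

```bash
python3 - <<'E'
from plan import *
A=np.array([.3567,.076,.1375]);B=np.array([.3667,.077,.1397])
for f in('s16','t16'): print(f,(proj(f,A)),(proj(f,B)))
im=cv2.imread('pics/s16.png')[170:270,290:390]; im=cv2.resize(im,None,fx=7,fy=7,interpolation=cv2.INTER_CUBIC)
for P,c in((A,(255,0,255)),(B,(255,255,0))):
    q=((proj('s16',P)-[290,170])*7).astype(int); cv2.circle(im,tuple(q),5,c,1)
cv2.imwrite('pics/s16t.png',im)
E
```

```text
s16 [338.1036 250.6339] [334.2625 247.9268]
t16 [271.3549 289.6363] [270.9997 285.2122]
```

View pics/s16t.png

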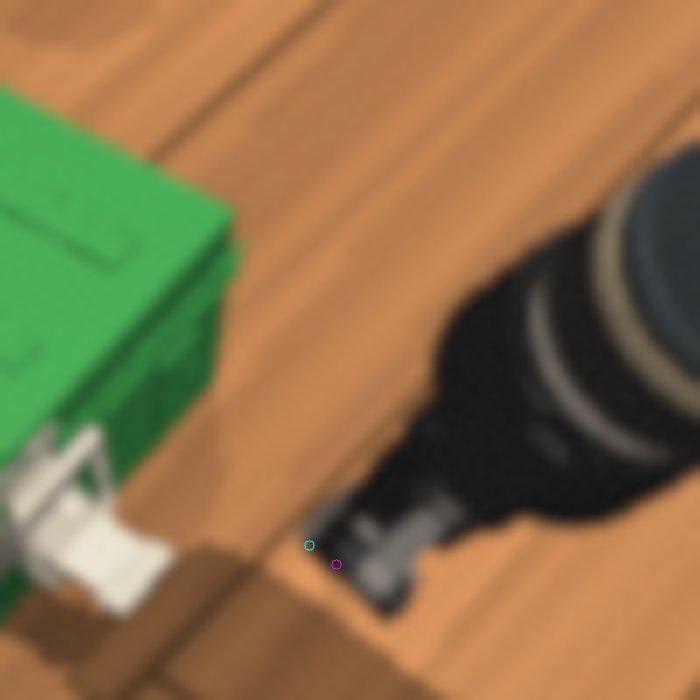

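```bash
cat > lev.py <<'E'
from plan import *
def wp(a,t,r=38,off=.0235,over=0):
    tr=np.radians(t); o=np.array([-84,66.]); d=np.array([-np.sin(a),-np.cos(a)]); n=np.array([-np.cos(a),np.sin(a)])
    C=o+r*d+(6-over)*n; u=np.array([np.cos(tr),np.sin(tr)]); k=np.clip(np.cos(a+tr)*6,-1,1)
    tip=C-11*k*u; zt=np.array([np.sin(tr),-np.cos(tr)]); rep=tip+off*1000*zt
    w=T(pc,[(rep[0]/1000,0,rep[1]/1000)])[0]
    return w,C
def go(a,t,n,**k):
    w,C=wp(a,t,**k); print('a',a,'t',t,'target',w,'contact',C); plan(w,Rt(93.5)@Ro.from_rotvec([0,-np.radians(t),0]).as_matrix(),n)
E
python3 - <<'E'
from lev import *
for a,t in((1.8,0),(1.5,5),(1.2,12),(.9,20),(.6,27),(.3,30),(.15,30),(0,30)): print(a,t,*wp(a,t))
go(1.8,0,3,over=-6)
E
```

```text
1.8 0 [0.4449 0.0787 0.057 ] [-119.643    80.4768]
1.5 5 [0.4343 0.0781 0.046 ] [-122.3292   69.297 ]
1.2 12 [0.4265 0.0776 0.0326] [-121.5916   57.8226]
0.9 20 [0.4337 0.078  0.0212] [-117.4961   47.0788]
0.6 27 [0.444  0.0786 0.0121] [-110.4084   38.0251]
0.3 30 [0.4547 0.0793 0.0056] [-100.9618   31.4703]
0.15 30 [0.4601 0.0796 0.0035] [-95.6113  29.3233]
0 30 [0.4657 0.08   0.0021] [-90.  28.]
a 1.8 t 0 target [0.4462 0.0788 0.0628] contact [-118.2798   86.3199]
pos [0.3708 0.0748 0.1289] turn/row [-0.0469  0.0435 -0.0084] F [-0.005  -0.0742 -0.4336] t 32.25 g -0.0001675901239661167
[-0.0251,-0.0001,0.0221, -0.05,0.04,-0.01],
[-0.0252,-0.0002,0.0221, -0.05,0.04,-0.01],
[-0.0252,-0.0002,0.0221, -0.05,0.04,-0.01],
```

Emit:
step_arm([
  [-0.022,0,0.021,0,0,0],
  [-0.022,0,0.021,0,0,0],
  [-0.022,0,0.021,0,0,0],
  [0,0,0,0,0,0],
])

```text
time_s: 32.75
position: [0.4356, 0.0785, 0.0622]
ee_rot: [[-0.998, -0.06, -0.005], [-0.06, 0.998, -0.002], [0.005, -0.002, -1.0]]
contact_force: [0.7, -0.1, -0.2]
grip_width: 0.0001
```

```bash
python3 - <<'E'
from lev import *
go(1.5,5,3)
E
```

```text
a 1.5 t 5 target [0.4343 0.0781 0.046 ] contact [-122.3292   69.297 ]
pos [0.4356 0.0785 0.0622] turn/row [-0.0415 -1.767  -0.012 ] F [ 0.652  -0.0987 -0.2178] t 32.75 g 0.0001142093585938008
[0.0004,-0.0001,0.0054, -0.04,-1.77,-0.01],
[0.0006,-0.0001,0.0054, -0.04,-1.77,-0.01],
[0.0007,-0.0001,0.0054, -0.04,-1.77,-0.01],
```

Emit:
step_arm([
  [0,0,0.005,0,-1.8,0],
  [0.0005,0,0.005,0,-1.8,0],
  [0.0005,0,0.005,0,-1.8,0],
  [0,0,0.002,0,0,0],
])

```text
time_s: 33.25
position: [0.4354, 0.0786, 0.0484]
ee_rot: [[-0.994, -0.061, 0.094], [-0.061, 0.998, 0.003], [-0.094, -0.002, -0.996]]
contact_force: [-2.0, -0.8, 1.0]
grip_width: -0.0002
```

```bash
python3 - <<'E'
from lev import *
go(1.2,12,4)
E
```

```text
a 1.2 t 12 target [0.4265 0.0776 0.0326] contact [-121.5916   57.8226]
pos [0.4354 0.0786 0.0484] turn/row [-0.0344 -1.6527 -0.0008] F [-1.9619 -0.8322  1.0201] t 33.25 g -0.00024037858291532668
[0.0026,-0.0001,0.0037, -0.03,-1.65,-0.00],
[0.0027,-0.0001,0.0036, -0.03,-1.65,-0.00],
[0.0028,-0.0001,0.0036, -0.03,-1.65,-0.00],
[0.0029,-0.0001,0.0035, -0.03,-1.65,-0.00],
```

Emit:
step_arm([
  [0.001,0,0.004,0,-1.7,0],
  [0.0015,0,0.004,0,-1.7,0],
  [0.002,0,0.004,0,-1.7,0],
  [0.002,0,0.004,0,-1.7,0],
  [0,0,0,0,0,0],
])

```text
time_s: 33.88
position: [0.4322, 0.0783, 0.032]
ee_rot: [[-0.975, -0.061, 0.212], [-0.06, 0.998, 0.011], [-0.212, -0.002, -0.977]]
contact_force: [1.7, 0.5, -0.4]
grip_width: -0.0001
```

```bash
python3 - <<'E'
from lev import *
snap('side','s23');crop('s23',265,200,335,270,9,'s23c'); print(monitor.state()['joint_positions'])
go(.9,20,4)
E
```

```text
[  1.2399 -23.5334 -38.2587  63.0394   0.3425  -2.2062]
a 0.9 t 20 target [0.4337 0.078  0.0212] contact [-117.4961   47.0788]
pos [0.4324 0.0783 0.0321] turn/row [-0.0341 -1.9402  0.0017] F [ 0.2844 -0.9505  0.0678] t 33.925 g -0.000250695915472336
[0.0003,-0.0001,0.0027, -0.03,-1.94,0.00],
[0.0003,-0.0001,0.0027, -0.03,-1.94,0.00],
[0.0004,-0.0001,0.0027, -0.03,-1.94,0.00],
[0.0005,-0.0001,0.0027, -0.03,-1.94,0.00],
```

View pics/s23c.png

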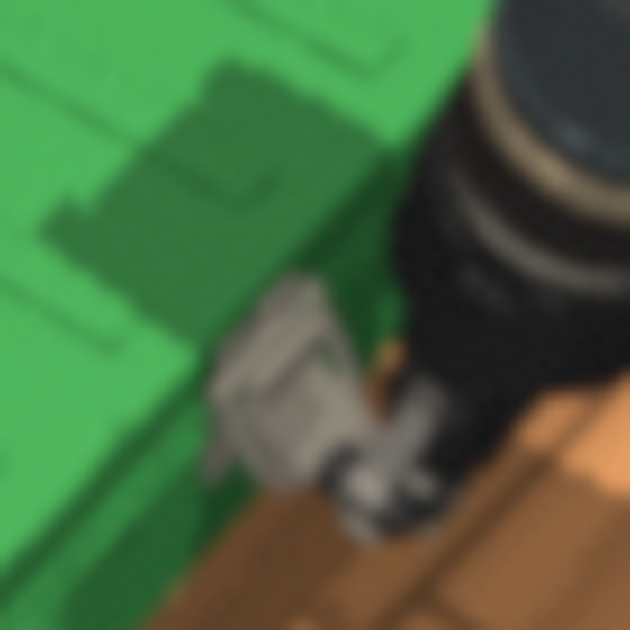

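Emit:
step_arm([
  [0,0,0.003,0,-2,0],
  [0,0,0.003,0,-2,0],
  [0,0,0.003,0,-2,0],
  [0,0,0.003,0,-2,0],
  [0,0,0,0,0,0],
])

```text
time_s: 34.55
position: [0.4394, 0.0786, 0.0245]
ee_rot: [[-0.933, -0.061, 0.354], [-0.058, 0.998, 0.019], [-0.354, -0.002, -0.935]]
contact_force: [0.8, -0.3, 5.7]
grip_width: 0.0001
```

```bash
python3 - <<'E'
from lev import *
go(.6,27,4)
E
```

```text
a 0.6 t 27 target [0.444  0.0786 0.0121] contact [-110.4084   38.0251]
pos [0.4394 0.0786 0.0245] turn/row [-0.0355 -1.5611  0.0082] F [ 0.7894 -0.3125  5.6671] t 34.55 g 9.800585985105998e-05
[0.0000,-0.0001,0.0033, -0.04,-1.56,0.01],
[0.0001,-0.0001,0.0033, -0.04,-1.56,0.01],
[0.0002,-0.0001,0.0033, -0.04,-1.56,0.01],
[0.0003,-0.0001,0.0033, -0.04,-1.56,0.01],
```

Emit:
step_arm([
  [0.001,0,0.0035,0,-1.6,0],
  [0.001,0,0.0035,0,-1.6,0],
  [0.001,0,0.0035,0,-1.6,0],
  [0.001,0,0.0035,0,-1.6,0],
  [0,0,0,0,0,0],
])

```text
time_s: 35.17
position: [0.44, 0.0786, 0.0097]
ee_rot: [[-0.889, -0.06, 0.454], [-0.055, 0.998, 0.025], [-0.454, -0.003, -0.891]]
contact_force: [-2.0, -0.2, 2.4]
grip_width: 0.0
```

```bash
python3 - <<'E'
from lev import *
snap('side','s24');crop('s24',265,200,335,270,9,'s24c'); print(monitor.state()['joint_positions'])
go(.3,30,4)
E
```

```text
[  0.6306 -41.719  -55.9935  48.9244   1.1529  -2.5957]
a 0.3 t 30 target [0.4547 0.0793 0.0056] contact [-100.9618   31.4703]
pos [0.4388 0.0785 0.0082] turn/row [-0.0352 -0.7941  0.0097] F [-0.8483  0.8326 -0.2061] t 35.225 g -0.0001621468135060122
[-0.0033,-0.0001,0.0024, -0.04,-0.79,0.01],
[-0.0032,-0.0001,0.0024, -0.04,-0.79,0.01],
[-0.0032,-0.0001,0.0025, -0.04,-0.79,0.01],
[-0.0032,-0.0001,0.0025, -0.04,-0.79,0.01],
```

View pics/s24c.png

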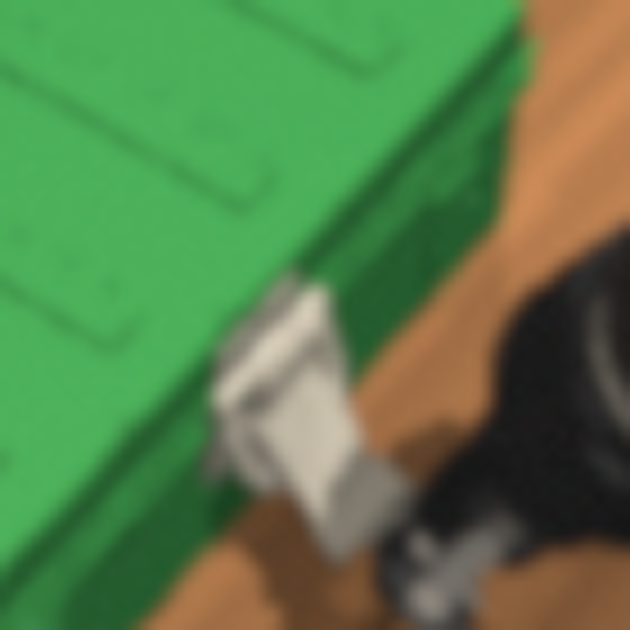

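```bash
python3 - <<'E'
from lev import *
snap('top','t24');crop('t24',255,225,290,265,15,'t24c'); crop('s24',285,225,325,265,15,'s24d')
a=cv2.imread('pics/s24d.png');b=cv2.imread('pics/t24c.png');c=np.hstack([a,b]);cv2.imwrite('pics/b24.png',cv2.resize(c,None,fx=2/3,fy=2/3)); print(c.shape)
E
```

```text
(600, 1125, 3)
```

View pics/b24.png

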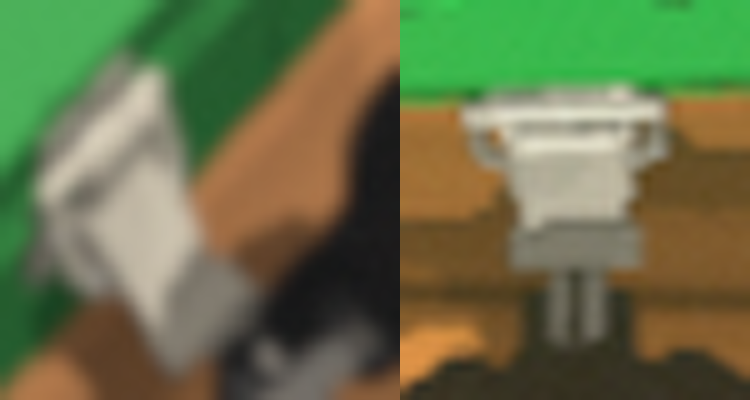

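```bash
python3 - <<'E'
from lev import *
P,e=tri('t24',(271.5,235.7),'s24',(295,238.2)); print('bar',inv(P),e)
P,e=tri('t24',(266.5,251.8),'s24',(303,262.5)); print('tipL',inv(P),e)
P,e=tri('t24',(279,251.4),'s24',(311.5,254.5)); print('tipR',inv(P),e)
s=monitor.state(); P=s['position'];R=s['ee_rot']; print(P,inv(P))
for nm,tip in(('A',P-.0235*R[:,2]),('B',P+[0,0,.0235])):
    print(nm,inv(tip)); 
    for q in((11,0),(-11,0)): print('  corner',inv(tip-R[:,0]*q[0]/1000), ((proj('s24',tip-R[:,0]*q[0]/1000)-[285,225])*10), (proj('t24',tip-R[:,0]*q[0]/1000)-[255,225])*10+[400,0])
for a in(.6,.7,.8,.9,1.0):
  d=np.array([-np.sin(a),-np.cos(a)]);n=np.array([-np.cos(a),np.sin(a)]);o=np.array([-84,66]);print(a,'tip',o+45*d,o+45*d+6*n)
E
```

```text
bar [-78.6536  -0.1693  84.6836] 0.0007456802163305802
tipL [-117.4328   15.4288   32.6321] 0.0013200014858594559
tipR [-119.0915  -15.97     32.5993] 0.002472493175819365
[0.4374 0.0785 0.0066] [-116.0502    0.2778    6.5817]
A [-126.5865    0.3303   27.5872]
  corner [-116.754     0.3398   32.5191] [215.2443 333.4144] [575.4372 260.8419]
  corner [-136.4189    0.3208   22.6554] [278.3169 395.641 ] [579.3026 339.3547]
B [-116.0502    0.2778   30.0817]
  corner [-106.2178    0.2873   35.0135] [181.098  306.2887] [573.9302 217.8153]
  corner [-125.8826    0.2683   25.1498] [244.0215 368.37  ] [577.8127 296.762 ]
0.6 tip [-109.4089   28.8599] [-114.3609   32.2478]
0.7 tip [-112.9898   31.5821] [-117.5788   35.4474]
0.8 tip [-116.281    34.6482] [-120.4613   38.9523]
0.9 tip [-119.2497   38.0276] [-122.9794   42.7275]
1.0 tip [-121.8662   41.6864] [-125.108    46.7352]
```

The tilted-tool offset runs along the tool axis. The lever is at about 0.7 rad and the tool has slipped off its tip end. The bail geometry (36 mm arms) puts the bar right at the keeper. I'll lift back over the outer face and push in.

```bash
python3 - <<'E'
from lev import *
for a,t in ((.75,28),(.6,29),(.45,30),(.3,30),(.15,30),(0,30)): print(a,t,*wp(a,t,r=35))
w,C=wp(.75,28,r=35,over=-5); print('hover',w,C)
R=Rt(93.5)@Ro.from_rotvec([0,-np.radians(28),0]).as_matrix()
s=monitor.state(); print(s['position'], Ro.from_matrix(s['ee_rot'].T@R).as_rotvec(degrees=True)); print('via',R.T@(np.array([.433,.078,.030])-s['position']), R.T@(w-[.433,.078,.030]))
E
```

```text
0.75 28 [0.4426 0.0786 0.0186] [-112.2475   44.4807]
0.6 29 [0.4466 0.0788 0.0146] [-108.7145   40.5011]
0.45 30 [0.4511 0.0791 0.0112] [-104.6265   37.0941]
0.3 30 [0.4556 0.0794 0.0085] [-100.0752   34.3363]
0.15 30 [0.4605 0.0797 0.0064] [-95.163   32.2896]
0 30 [0.4657 0.08   0.0051] [-90.  31.]
hover [0.4389 0.0783 0.022 ] [-115.9059   47.8889]
[0.4374 0.0785 0.0066] [-0.1348 -1.3621  0.0365]
via [-0.007  -0.0003 -0.0228] [-0.0015 -0.      0.0099]
```

Emit:
step_arm([
  [0.002,0,-0.009,0,0,0],
  [-0.0045,0,-0.007,0,-0.5,0],
  [-0.0045,0,-0.007,0,-0.5,0],
  [-0.001,0,0.006,0,0,0],
  [0,0,0,0,0,0],
])

```text
time_s: 35.9
position: [0.432, 0.0783, 0.0198]
ee_rot: [[-0.889, -0.06, 0.453], [-0.055, 0.998, 0.025], [-0.454, -0.002, -0.891]]
contact_force: [-7.7, -0.5, -3.4]
grip_width: 0.0
```

```bash
python3 - <<'E'
from lev import *
print(monitor.state()['joint_positions'])
go(.6,29,4,r=35)
E
```

```text
[  0.5871 -44.1624 -55.8571  51.3372   1.1849  -2.619 ]
a 0.6 t 29 target [0.4466 0.0788 0.0146] contact [-108.7145   40.5011]
pos [0.432  0.0783 0.0198] turn/row [-0.0341 -0.502   0.0064] F [-7.6914 -0.5232 -3.3598] t 35.9 g 1.582631404537129e-05
[-0.0027,-0.0001,0.0028, -0.03,-0.50,0.01],
[-0.0026,-0.0001,0.0028, -0.03,-0.50,0.01],
[-0.0026,-0.0001,0.0029, -0.03,-0.50,0.01],
[-0.0026,-0.0001,0.0029, -0.03,-0.50,0.01],
```

```bash
python3 - <<'E'
from lev import *
snap('side','s25');crop('s25',275,215,335,275,10,'s25c'); print(monitor.state()['contact_force'])
E
```

```text
[-7.1504 -1.3252 -4.0715]
```

View pics/s25c.png

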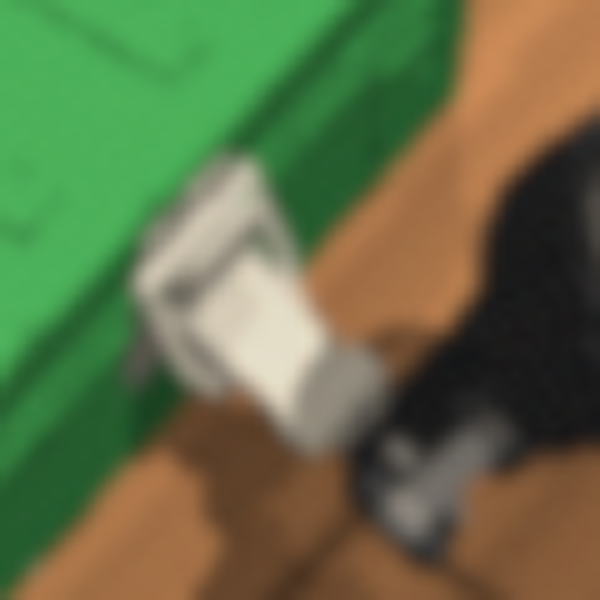

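Emit:
step_arm([
  [0.0125,0,-0.006,0,0,0],
  [-0.004,0,-0.01,0,4,0],
  [-0.005,0,-0.01,0,4,0],
  [-0.004,0,-0.01,0,4,0],
  [0,0,0,0,0,0],
])

```text
time_s: 36.58
position: [0.426, 0.0778, 0.0596]
ee_rot: [[-0.96, -0.06, 0.274], [-0.059, 0.998, 0.014], [-0.275, -0.002, -0.961]]
contact_force: [0.2, -0.9, -0.5]
grip_width: 0.0
```

```bash
python3 - <<'E'
from lev import *
snap('side','s26');snap('top','t26')
s=monitor.state(); print(s['joint_positions'],s['contact_force'])
crop('t26',255,225,290,265,15,'t26c'); crop('s26',285,225,325,265,15,'s26d')
a=cv2.imread('pics/s26d.png');b=cv2.imread('pics/t26c.png');c=np.hstack([a,b]);cv2.imwrite('pics/b26.png',cv2.resize(c,None,fx=2/3,fy=2/3))
go(1.0,15,2,r=36,over=-6)
E
```

```text
[  1.0525 -30.6978 -40.7724  64.217    0.5316  -2.3649] [ 0.3733 -0.0147  0.4142]
a 1.0 t 15 target [0.4282 0.0777 0.0311] contact [-120.7766   56.6468]
pos [0.4231 0.0778 0.0569] turn/row [-0.0657  0.3583  0.004 ] F [ 0.3733 -0.0147  0.4142] t 36.675 g 7.933848655989289e-05
[0.0010,-0.0002,0.0131, -0.07,0.36,0.00],
[0.0009,-0.0002,0.0131, -0.07,0.36,0.00],
```

View pics/b26.png

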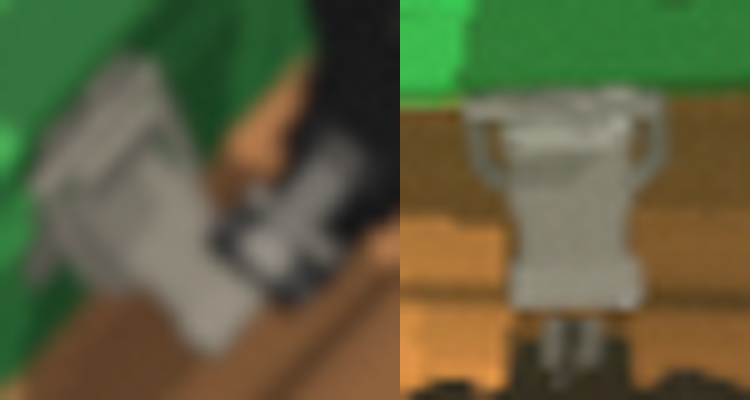

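```bash
python3 - <<'E'
from lev import *
P,e=tri('t26',(266.2,255.7),'s26',(306,260.5)); print('tipL',inv(P),e)
P,e=tri('t26',(271.5,225+9.5),'s26',(285+9.5,225+12)); print('bar',inv(P),e)
for a,t in((1.3,15),(1.2,15),(1.0,20),(.9,22)): print(a,*wp(a,t,r=33,over=-5))
P=monitor.state()['position']; R=monitor.state()['ee_rot']; tip=P-.0235*R[:,2]; print('tip',inv(tip),inv(tip-.011*R[:,0]))
E
```

```text
tipL [-125.7823   15.8054   49.4868] 0.0015311927768018845
bar [-76.2004  -0.5888  87.1494] 0.0016613891045531366
1.3 [0.4403 0.0784 0.0449] [-118.7399   67.7717]
1.2 [0.4339 0.078  0.0397] [-118.7432   64.2946]
1.0 [0.4335 0.078  0.0316] [-117.7119   57.4262]
0.9 [0.4354 0.0781 0.0282] [-116.6875   54.1035]
tip [-136.8236    0.5034   79.5355] [-126.2348    0.5081   82.5151]
```

```bash
cat > traj.py <<'E'
from lev import *
def traj(pts,r,**k):
    s=monitor.state(); p,R=s['position'],s['ee_rot']
    for a,t,ov in pts:
        w,C=wp(a,t,r=r,over=ov,**k); R2=Rt(93.5)@Ro.from_rotvec([0,-np.radians(t),0]).as_matrix()
        print('a%.2f t%d'%(a,t),w,'row',(R.T@(w-p)).round(4),Ro.from_matrix(R.T@R2).as_rotvec(degrees=True).round(2)); p,R=w,R2
E
python3 - <<'E'
from traj import *
traj([(1.17,15,-6),(1.17,15,0),(1.07,17,0),(.97,19,0),(.87,21,0),(.77,23,0)],31)
E
```

```text
a1.17 t15 [0.4335 0.078  0.0399] row [-0.0055 -0.0004  0.0192] [-0.13  0.72  0.01]
a1.17 t15 [0.4359 0.0782 0.0344] row [-0.0008 -0.      0.0059] [0. 0. 0.]
a1.07 t17 [0.4358 0.0781 0.0307] row [0.001  0.     0.0035] [-0. -2. -0.]
a0.97 t19 [0.4378 0.0783 0.0276] row [-0.001  -0.      0.0035] [-0. -2.  0.]
a0.87 t21 [0.4401 0.0784 0.0247] row [-0.0012 -0.      0.0035] [ 0. -2. -0.]
a0.77 t23 [0.4427 0.0786 0.022 ] row [-0.0014 -0.      0.0035] [ 0. -2. -0.]
```

Emit:
step_arm([
  [-0.003,0,0.009,0,0.4,0],
  [-0.003,0,0.01,0,0.3,0],
  [-0.001,0,0.006,0,0,0],
  [0.001,0,0.0035,0,-2,0],
  [0,0,0,0,0,0],
])

```text
time_s: 37.3
position: [0.4359, 0.0785, 0.0306]
ee_rot: [[-0.955, -0.061, 0.291], [-0.059, 0.998, 0.015], [-0.292, -0.002, -0.956]]
contact_force: [-0.5, 0.3, 0.9]
grip_width: -0.0
```

```bash
python3 - <<'E'
from traj import *
print(monitor.state()['position'],monitor.state()['contact_force'])
traj([(.97,19,0),(.87,21,0),(.77,23,0),(.67,25,0)],31)
E
```

```text
[0.4359 0.0785 0.0306] [-0.5491  0.2768  0.8916]
a0.97 t19 [0.4378 0.0783 0.0276] row [-0.0009 -0.0004  0.0034] [-0.13 -2.04  0.01]
a0.87 t21 [0.4401 0.0784 0.0247] row [-0.0012 -0.      0.0035] [ 0. -2. -0.]
a0.77 t23 [0.4427 0.0786 0.022 ] row [-0.0014 -0.      0.0035] [ 0. -2. -0.]
a0.67 t25 [0.4455 0.0787 0.0195] row [-0.0016 -0.      0.0034] [ 0. -2.  0.]
```

Emit:
step_arm([
  [-0.001,0,0.0035,0,-2,0],
  [-0.001,0,0.0035,0,-2,0],
  [-0.0015,0,0.0035,0,-2,0],
  [0,0,0,0,0,0],
])

```text
time_s: 37.8
position: [0.4431, 0.0789, 0.023]
ee_rot: [[-0.919, -0.061, 0.391], [-0.057, 0.998, 0.021], [-0.391, -0.003, -0.92]]
contact_force: [-1.8, -0.2, 4.9]
grip_width: 0.0001
```

```bash
python3 - <<'E'
from traj import *
print(monitor.state()['position'],monitor.state()['contact_force'])
traj([(.67,25,0),(.57,27,0),(.47,28,0),(.37,29,0)],31)
E
```

```text
[0.4431 0.0789 0.023 ] [-1.809  -0.1535  4.8619]
a0.67 t25 [0.4455 0.0787 0.0195] row [-0.0008 -0.0003  0.0042] [-0.14 -1.97  0.03]
a0.57 t27 [0.4486 0.0789 0.0172] row [-0.0018 -0.      0.0034] [-0. -2. -0.]
a0.47 t28 [0.4514 0.0791 0.0152] row [-0.0016 -0.      0.0031] [ 0. -1.  0.]
a0.37 t29 [0.4545 0.0793 0.0134] row [-0.0018 -0.      0.003 ] [-0. -1. -0.]
```

Emit:
step_arm([
  [-0.001,0,0.004,0,-2,0],
  [-0.002,0,0.0035,0,-2,0],
  [0,0,0,0,0,0],
])

```text
time_s: 38.17
position: [0.4492, 0.0793, 0.0177]
ee_rot: [[-0.889, -0.061, 0.454], [-0.055, 0.998, 0.025], [-0.455, -0.002, -0.89]]
contact_force: [-2.2, -0.7, 3.7]
grip_width: -0.0004
```

```bash
python3 - <<'E'
from traj import *
snap('side','s27');crop('s27',275,215,335,275,10,'s27c')
s=monitor.state();print(s['position'],s['contact_force'],s['joint_positions'])
traj([(.47,28,0),(.37,29,0),(.27,30,0),(.17,30,0)],31)
E
```

```text
[0.4493 0.0793 0.0177] [-2.1235 -0.5629  4.6031] [  0.7341 -40.0066 -54.1522  48.8221   1.1193  -2.5014]
a0.47 t28 [0.4514 0.0791 0.0152] row [-0.0008 -0.0003  0.0032] [-0.14 -0.95  0.04]
a0.37 t29 [0.4545 0.0793 0.0134] row [-0.0018 -0.      0.003 ] [-0. -1. -0.]
a0.27 t30 [0.4576 0.0795 0.0119] row [-0.0021 -0.      0.0029] [ 0. -1.  0.]
a0.17 t30 [0.4605 0.0797 0.0106] row [-0.0019 -0.      0.0025] [0. 0. 0.]
```

View pics/s27c.png

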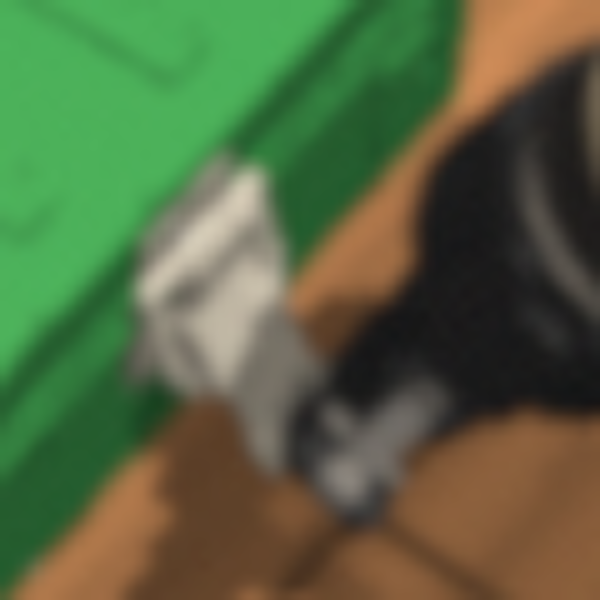

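Emit:
step_arm([
  [-0.001,0,0.0035,0,-1,0],
  [-0.002,0,0.003,0,-1,0],
  [-0.002,0,0.003,0,-1,0],
  [0,0,0,0,0,0],
])

```text
time_s: 38.72
position: [0.4564, 0.0797, 0.0091]
ee_rot: [[-0.866, -0.061, 0.496], [-0.054, 0.998, 0.028], [-0.497, -0.002, -0.868]]
contact_force: [-1.0, 0.2, -0.3]
grip_width: 0.0001
```

```bash
python3 - <<'E'
from traj import *
s=monitor.state();print(s['position'],s['contact_force'],s['joint_positions'])
traj([(.2,30,0),(.1,30,0),(0,30,0),(0,30,2)],31)
E
```

```text
[0.4564 0.0797 0.0091] [-0.9672  0.2392 -0.3161] [  0.6578 -41.9295 -57.297   44.8366   1.2875  -2.5049]
a0.20 t30 [0.4597 0.0796 0.011 ] row [-0.0037 -0.0003 -0.0001] [-0.13 -0.18  0.04]
a0.10 t30 [0.4626 0.0798 0.0099] row [-0.002  -0.      0.0024] [0. 0. 0.]
a0.00 t30 [0.4657 0.08   0.0091] row [-0.0023 -0.      0.0022] [0. 0. 0.]
a0.00 t30 [0.4677 0.0801 0.0091] row [-0.0017 -0.      0.001 ] [0. 0. 0.]
```

```bash
python3 - <<'E'
from traj import *
snap('side','s28');snap('top','t28')
crop('t28',255,225,290,265,15,'t28c'); crop('s28',285,225,325,265,15,'s28d')
a=cv2.imread('pics/s28d.png');b=cv2.imread('pics/t28c.png');c=np.hstack([a,b]);cv2.imwrite('pics/b28.png',cv2.resize(c,None,fx=2/3,fy=2/3))
E
```

```text
(no output)
```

View pics/b28.png

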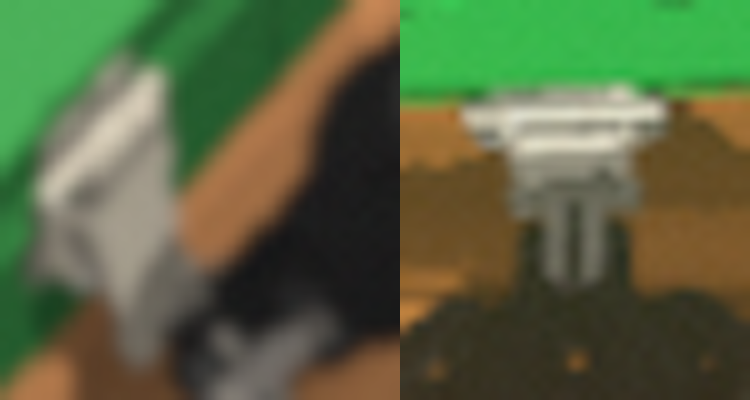

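```bash
python3 - <<'E'
from traj import *
for a in(.1,.2,.3,.4,.5,.6):
  d=np.array([-np.sin(a),-np.cos(a)]);n=np.array([-np.cos(a),np.sin(a)]);o=np.array([-84,66])
  for off in(2,6):
    q=o+45*d+off*n; P=T(pc,[(q[0]/1000,.016,q[1]/1000)])[0]; P2=T(pc,[(q[0]/1000,-.016,q[1]/1000)])[0]
    print(a,off,q,(proj('s28',P)-[285,225])*10,(proj('s28',P2)-[285,225])*10,(proj('t28',P2)-[255,225])*10+[400,0])
s=monitor.state();P=s['position'];R=s['ee_rot'];tip=P-.0235*R[:,2];fc=tip-.011*R[:,0];print('tip',inv(tip),'front corner',inv(fc),(proj('s28',fc)-[285,225])*10,(proj('t28',fc)-[255,225])*10+[400,0],s['contact_force'])
E
```

```text
0.1 2 [-90.4825  21.4245] [ 91.4058 346.811 ] [164.7838 263.3707] [639.7385 148.9619]
0.1 6 [-94.4625  21.8238] [104.3221 353.9554] [177.6295 270.2563] [640.2568 165.2648]
0.2 2 [-94.9003  22.2943] [105.7995 353.792 ] [179.1207 270.0535] [640.2865 167.1151]
0.2 6 [-98.8205  23.089 ] [118.6313 359.9633] [191.9021 275.9579] [640.7722 183.2527]
0.3 2 [-99.2091  23.6009] [119.9656 359.6105] [193.2533 275.5675] [640.7928 184.917 ]
0.3 6 [-103.0304   24.783 ] [132.594  364.7438] [205.8521 280.4285] [641.2412 200.7434]
0.4 2 [-103.3659   25.3311] [133.7714 364.2035] [207.0492 279.8526] [641.2525 202.2058]
0.4 6 [-107.0502   26.8888] [146.0773 368.2421] [219.3466 283.616 ] [641.6596 217.5766]
0.5 2 [-107.3293   27.4676] [147.0851 367.5178] [220.377  282.8587] [641.6613 218.8229]
0.5 6 [-110.8396   29.3853] [158.9501 370.4135] [232.2546 285.4788] [642.0231 233.5958]
0.6 2 [-111.0596   29.9892] [159.777  369.5104] [233.1067 284.5456] [642.0153 234.6132]
0.6 6 [-114.3609   32.2478] [171.0842 371.2241] [244.4479 285.9864] [642.3281 248.6493]
tip [-108.6118    0.3983   29.6109] front corner [-99.0682   0.4076  35.0809] [157.3846 292.0741] [572.4549 188.3156] [ 0.0455 -0.5813 -0.6044]
```

Emit:
step_arm([
  [-0.003,0,0.001,0,0,0],
  [-0.003,0,0.001,0,0,0],
  [0,0,0,0,0,0],
])

```text
time_s: 39.2
position: [0.4642, 0.0802, 0.0122]
ee_rot: [[-0.864, -0.061, 0.499], [-0.054, 0.998, 0.028], [-0.5, -0.002, -0.866]]
contact_force: [-0.5, 0.1, 0.3]
grip_width: 0.0002
```

```bash
python3 - <<'E'
from traj import *
s=monitor.state();P=s['position'];R=s['ee_rot'];tip=P-.0235*R[:,2];fc=tip-.011*R[:,0];print('front corner',inv(fc),s['contact_force'],s['joint_positions'])
traj([(.2,30,0),(.1,30,0),(0,30,0),(0,30,2)],33)
E
```

```text
front corner [-91.4388   0.361   38.0584] [-0.5408  0.1199  0.3473] [  0.7195 -40.4242 -56.2869  44.1679   1.2602  -2.4512]
a0.20 t30 [0.4593 0.0796 0.009 ] row [ 0.0059 -0.0003  0.0003] [-0.13 -0.01  0.04]
a0.10 t30 [0.4624 0.0798 0.0079] row [-0.0022 -0.      0.0025] [0. 0. 0.]
a0.00 t30 [0.4657 0.08   0.0071] row [-0.0024 -0.      0.0023] [0. 0. 0.]
a0.00 t30 [0.4677 0.0801 0.0071] row [-0.0017 -0.      0.001 ] [0. 0. 0.]
```

```bash
python3 - <<'E'
from traj import *
snap('side','s29');snap('top','t29')
crop('t29',255,225,290,265,15,'t29c'); crop('s29',285,225,325,265,15,'s29d')
a=cv2.imread('pics/s29d.png');b=cv2.imread('pics/t29c.png');c=np.hstack([a,b]);cv2.imwrite('pics/b29.png',cv2.resize(c,None,fx=2/3,fy=2/3))
E
```

```text
(no output)
```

View pics/b29.png

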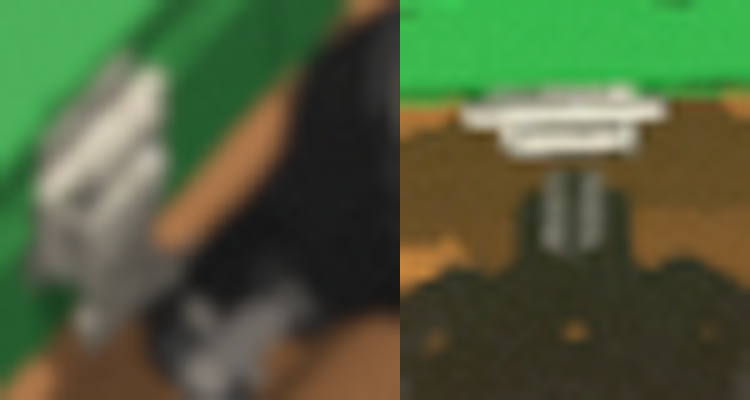

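The lever has snapped over centre and now looks flat. I'll give it a firm confirming push near the tip.

Emit:
step_arm([
  [-0.001,0,0.003,0,0,0],
  [-0.002,0,0.002,0,0,0],
  [-0.0015,0,0.001,0,0,0],
  [0,0,0,0,0,0],
])

```text
time_s: 39.8
position: [0.4694, 0.0805, 0.0085]
ee_rot: [[-0.866, -0.061, 0.496], [-0.054, 0.998, 0.028], [-0.497, -0.003, -0.868]]
contact_force: [-9.7, -1.2, 6.9]
grip_width: -0.0
```

Hard contact at 9.7 N against the case. Retreat and check everything.

Emit:
step_arm([
  [0.01,0,-0.005,0,2,0],
  [0.012,0,-0.02,0,5,0],
  [0.01,0,-0.03,0,8,0],
  [0.01,0,-0.04,0,8,0],
  [0,0,-0.03,0,6,0],
  [0,0,0,0,0,0],
])

```text
time_s: 40.55
position: [0.3989, 0.0762, 0.1121]
ee_rot: [[-0.998, -0.06, 0.021], [-0.06, 0.998, -0.001], [-0.021, -0.002, -1.0]]
contact_force: [0.2, -0.4, -0.0]
grip_width: -0.0
```

```bash
python3 - <<'E'
from traj import *
snap('side','s30');snap('top','t30')
s=monitor.state();print(s['position'],s['contact_force'],s['joint_positions'],s['time_s'])
crop('t30',255,225,290,265,15,'t30c'); crop('s30',285,225,325,265,15,'s30d')
a=cv2.imread('pics/s30d.png');b=cv2.imread('pics/t30c.png');c=np.hstack([a,b]);cv2.imwrite('pics/b30.png',cv2.resize(c,None,fx=2/3,fy=2/3))
for a in(0,.1):
  d=np.array([-np.sin(a),-np.cos(a)]);n=np.array([-np.cos(a),np.sin(a)]);o=np.array([-84,66])
  for off in(2,6):
    q=o+45*d+off*n; f=lambda y:((proj('s30',T(pc,[(q[0]/1000,y,q[1]/1000)])[0])-[285,225])*10).round(); print(a,off,f(.016),f(-.016))
for q in((-83,88),(-81,88)): 
  for y in(21,-21): P=T(pc,[W(q[0],y,q[1])])[0]; print('bar',q,y,(proj('s30',P)-[285,225])*10,(proj('t30',P)-[255,225])*10+[400,0])
E
```

```text
[0.3952 0.0762 0.1092] [-0.5029 -0.1327 -0.1936] [  1.4307 -17.0472 -23.4928  82.598   -0.0965  -2.0404] 40.65
0 2 [ 77. 339.] [150. 256.]
0 6 [ 90. 347.] [163. 263.]
0.1 2 [ 91. 347.] [165. 263.]
0.1 6 [104. 354.] [178. 270.]
bar (-83, 88) 21 [ 61.9195 188.9816] [475.1537 130.3984]
bar (-83, 88) -21 [163.1241  77.9661] [655.6254 124.2894]
bar (-81, 88) 21 [ 55.1669 184.876 ] [474.8769 121.788 ]
bar (-81, 88) -21 [156.4363  74.034 ] [655.3361 115.6779]
```

View pics/b30.png

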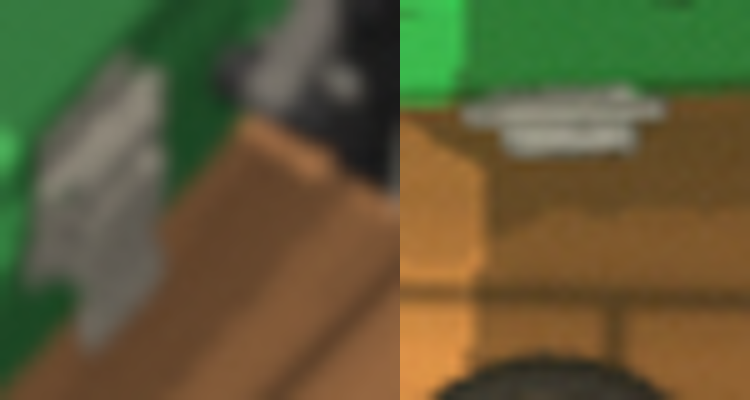

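View pics/s30.png

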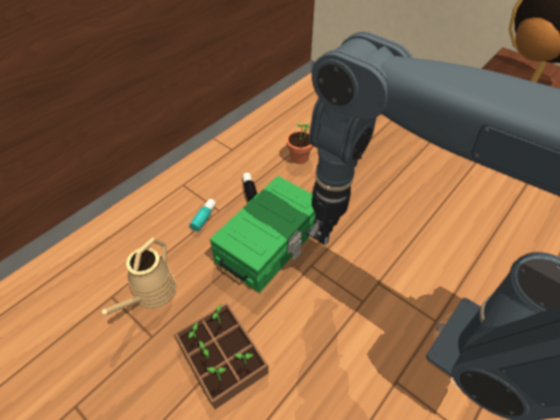

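```bash
python3 - <<'E'
from traj import *
crop('t30',258,228,286,246,26,'t30d'); crop('s30',284,226,306,264,18,'s30e')
for nm,f,o,k in(('t','t30',(258,228),26),('s','s30',(284,226),18)):
  for l,P in dict(lidedge=(-75,0,105),lidR=(-75,-30,105),bar83L=(-83,21,88),bar83R=(-83,-21,88),bar78R=(-78,-21,86),lipTopR=(-89,-13,93),lipTopL=(-89,13,93),levtop=(-90,-15,66)).items():
    print(nm,l,((proj(f,T(pc,[W(*P)])[0])-np.array(o))*k).round())
E
```

```text
t lidedge [343. 167.]
t lidR [683. 156.]
t bar83L [117. 261.]
t bar83R [587. 245.]
t bar78R [585. 189.]
t lipTopR [498. 317.]
t lipTopL [207. 327.]
t levtop [526. 319.]
s lidedge [177. 115.]
s lidR [307. -25.]
s bar83L [129. 322.]
s bar83R [312. 122.]
s bar78R [281. 114.]
s lipTopR [315. 159.]
s lipTopL [202. 283.]
s levtop [321. 272.]
```

View pics/t30d.png

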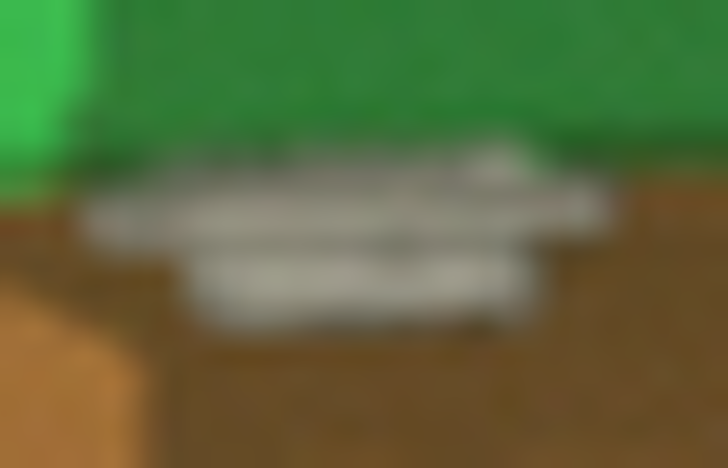

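View pics/s30e.png

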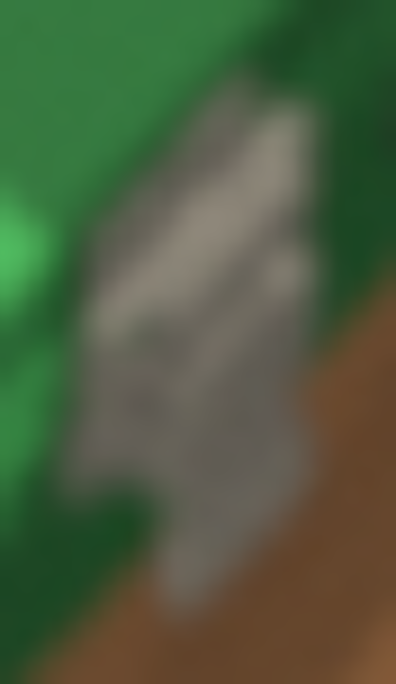

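```bash
python3 - <<'E'
from traj import *
for f,x,z in(('t22',-78,100),('t26',-78,92),('t30',-78,86),('t30',-83,86),('t30',-83,88),('t30',-80.5,87)): print(f,x,z,proj(f,T(pc,[W(x,0,z)])[0]),proj('s30',T(pc,[W(x,0,z)])[0]))
ims=[]
for f in('t22','t26','t24','t30'):
    im=cv2.imread('pics/%s.png'%f)[230:245,262:282]; ims.append(cv2.resize(im,None,fx=18,fy=18,interpolation=cv2.INTER_CUBIC))
cv2.imwrite('pics/cmp.png',np.vstack([np.hstack(ims[:2]),np.hstack(ims[2:])]))
# row profile of brightness along columns next to bar ends (outside lip), cols 264-266 & 277-279
for f in('t22','t26','t24','t28','t30'):
    g=cv2.imread('pics/%s.png'%f).astype(float); sat=g.max(2)-g.min(2)
    for c0,c1 in((263,266),(277,280)): print(f,c0,sat[230:245,c0:c1].mean(1).round().astype(int))
E
```

```text
t22 -78 100 [271.3097 235.6893] [294.7787 234.2803]
t26 -78 92 [271.4152 235.6175] [294.6782 236.2892]
t30 -78 86 [271.4934 235.5642] [294.6037 237.78  ]
t30 -83 86 [271.5641 237.7132] [296.2792 238.7827]
t30 -83 88 [271.5382 237.7344] [296.3065 238.2878]
t30 -80.5 87 [271.5158 236.6483] [295.4536 238.0334]
t22 263 [75 73 72 54 26 21 27 41 37 38 41 40 33 25 27]
t22 277 [76 74 69 39 19 19 23 23 29 36 38 36 27 20 27]
t26 263 [76 76 74 58 28 18 21 29 36 37 38 28 23 33 53]
t26 277 [76 76 72 43 20 18 21 27 29 36 33 26 20 28 41]
t24 263 [127 127 126  95  44  21  25  33  52  46  29  40  86  90  81]
t24 277 [128 127 125  74  27  23  25  30  30  29  23  29  44  45  43]
t28 263 [128 128 125  97  47  24  27  26  20  26  58  58  62  60  57]
t28 277 [127 128 127  81  37  24  23  21  25  35  45  46  44  31  29]
t30 263 [75 75 74 58 32 20 19 25 47 50 59 65 71 71 70]
t30 277 [75 76 72 49 29 18 20 27 31 34 48 64 65 65 63]
```

View pics/cmp.png

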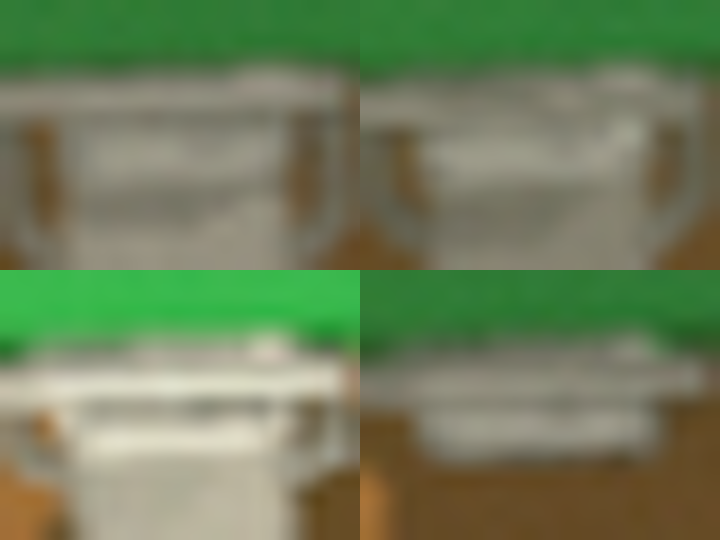

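Checks:
- **Lever:** the tip in the side crop, (95,350) and (163,265), fits lever angle 0, where I'd expect (90,347) and (163,263).
- **Bar:** it sits between lip and lid, about 2–4 mm from the keeper point.
- **Scenery:** the pot, tray and can have not moved.
- **Arm:** clear of the case.

I'm handing the job in.

```bash
python3 - <<'E'
from h import *
s=monitor.state(); print(s['qvel'].round(2),s['contact_force'].round(1),s['time_s'])
g=cv2.absdiff(cv2.imread('pics/t0.png'),cv2.imread('pics/t30.png')).max(2)
for n,(x0,y0,x1,y1) in dict(pot=(385,120,425,162),can=(85,125,182,175),tray=(108,203,188,295)).items(): print(n,np.mean(g[y0:y1,x0:x1]>40))
print(finish_job())
E
```

```text
[ 0.12 -1.75 -3.29  0.1   0.1   0.04] [-0.5 -0.1 -0.2] 40.65
pot 0.0
can 0.0
tray 0.0
the job is handed in; nothing more can be done
None
```

The tester and both bottles are home, the lid is shut, and the bail and lever are latched. I handed the job in at 40.7 s; no verdict is reported.

**What I did:** I put the tester in the front nest with its head to the left and pressed it home, stopping hard at about 18 N. I pressed the perched amber bottle home the same way at about 19 N. The red bottle was already in. I swung the lid shut from behind, hooked the bail and threw the lever past its toggle point.

**Last checks:**
- **Contents:** with the lid still open, the side view showed all three items matching the home position.
- **Lid:** its corners sat flush and it stopped hard when pressed.
- **Lever:** its tip fits angle 0 in the side view, with hard contact at 9.7 N.
- **Scenery:** the top view around the pot, can and tray is unchanged from the start.
- **Arm:** no contact force at hand-in, but the joints were still settling at up to 3 degrees/s.

**What disagreed or went wrong:**
- **Tip position:** the real fingertips sat about 30 mm further back than the description says, so the first grasp closed on nothing. I corrected this from the pictures.
- **Lid nudge:** a gripper knuckle pushed the open lid back by about 0.05 rad, without harm.
- **Bail:** the first push left the bar on the keeper's lip with the lever sunk, so I raised the lever once to let the bar drop behind it.
- **Lever:** the tool slipped off the lever's tip once, and I had to reseat it.
- **Bar position:** the raw readings put the bar about 4–5 mm from the keeper point, and about 3 mm after correcting for camera bias. That is inside the 6 mm limit but not by much, and it is the least certain of the final conditions.

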